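# Clamp a glued wooden block on the kitchen worktop

### The arm

A 6-joint arm with a two-finger parallel gripper is mounted at the origin on the work surface. World frame = base frame: x ahead of the robot, y to its left, z up, the work surface at z = 0. Lengths are in m, angles in degrees, forces in N, time in s.
With the tool pointing down it reaches from about 0.375 to 0.9 m from the base axis. Payload 3.1 kg.
Tool frame: the origin (TCP) lies on the centre line of the jaws, within the pads' length; the fingertips stand 17 mm ahead of it and the grasp point (between the pads) lies 2 mm behind it; z points along the fingers, y is the line along which they close (so a half turn about z gives the same grasp; the last joint's range is limited). The gripper opens to 87 mm and grips with 3 to 60 N. Pads are 19 mm wide; open, the fingers measure 117 mm over their backs; the gripper's body (75 mm by 190 mm) begins 51 mm behind the grasp point.
Start: joints at [-75.831, 30.224, 82.088, -0, 67.689, -10.227], TCP at [0.258, -0.569, 0.24] pointing down, gripper open.
Joint ranges: [-176.69, 176.69], [-43.24, 126.21], [12.49, 139.97], [-82, 262], [0, 151.66], [-163.58, 163.58]. Speed limits (degrees/s): [159.86, 159.86, 180, 180, 180, 180].

### API

Orientations are given as a 3x3 rotation matrix whose columns are the frame's x, y, z axes.
In Python, from rig import bot, imaging, finder gives the robot as it stands. The module is installed in compiled form; this text tells all that it offers.
- The arm moves only by the tool play_rows, never from a script. Its argument "motion" is a list that holds one entry, the list of rows, each a list of 6 numbers: the shift along the tool's x, y, z in m, then the turn, a rotation vector about the tool's x, y, z in degrees. In form: [[[dx, dy, dz, wx, wy, wz], ...]]. A call has 1 to 8 rows; each row is the pose to reach, as a shift and turn from the pose commanded when the call began, along the tool's axes at that moment; what a row does not reach only later rows make up. A row lasts 1/12 s, in which the tool goes at most 41.7 mm and 7.16 degrees, less where a joint would pass 70% of its speed; a pose out of reach is approached as far as the arm can. A call with a gripper value outside its range is refused whole. "fingers" is the finger opening in m, from 0 to 0.087, set as the call begins (left out, the last holds). The fingers move at their own pace and stop on an object; the grip force is fixed at half the most. Time passes only in rows, so rows that repeat a pose let the fingers close. It gives the time, the measured TCP pose, the force, the opening and the grip force at its end, in the units of the state.
- bot.read_state(): the state, without advancing time (a new reading comes with each control period).
- imaging.capture(name): name is "scene" or "side" or "wrist"; returns a dict with "frame" (384x512x3 uint8, red, green, blue), "camera_matrix" (3x3 intrinsics, pixels), "R" (3x3) and "t" (3): a world point X has camera coordinates R X + t. Camera axes: x right, y down, z forward; pixel columns grow to the right and rows downward; lengths in m; the calibration is good to about 2 mm. A picture is of the moment at which its call begins. There is no depth.
- bot.hand_in(): hands the job in; it is judged then, once.
Trained networks look in the newest picture that a camera, given by its name, has taken for a name from the list of things; names that differ only in an ending like _2 or _b are one class to them, and where a whole thing is asked for, a point or a joint stands for the part that bears it (a point fixed in the world has none). Each returns a list of dicts, best first, with "confidence" (0 to 1); they miss things now and then, are a little off and sometimes report something else, mostly with a low value. They report only what shows in the picture. A call takes as long as a camera call. They do not tell look-alikes from the thing itself.
- finder.recognise(camera, name): "at" ([x, y, z] in m, in world coordinates, good to about 4 mm: the middle of the surface that is visible of it).
- finder.outline_of(camera, name): "pixels" (384x512 bool, what is visible of it).
The state is a dict: "time_s": time; "joint_positions": joint angles; "qvel": joint speeds; "tau": joint torques, N m; "position": TCP position; "tcp_rot": TCP orientation; "force": force on the tool from outside, world axes, zero at the start; "moment": the same for the moment, N m; "opening": opening from 0.0 (shut) to 1.0 (fully open); "grasp_force": force on a finger pad.
Only numpy, scipy, OpenCV 4.12 (cv2) and the standard library are available. Lean on these libraries where they do the work, as an engineer would, in place of code of your own. Each camera call takes 0.05 s, during which the arm holds its last target. There are 200 camera calls.

### The job

Lay the freshly glued wooden block (the one with the dark glue seam) flat on the clamp's bed between the jaws, seam facing the jaws so that the clamp presses the two halves together, centred on the bar and touching or nearly touching the fixed jaw. Then, without pushing the jaw or its pad by hand, pump the clamp's trigger until the sprung pad presses the block against the fixed jaw and is pushed about half way in on its rods (never nearly all the way, which would crush the joint). Finish while holding: keep the trigger squeezed part or all of the way towards the grip, so that the block stays clamped, and leave the other things on the worktop alone.

Things in the scene. Friction and masses are not known exactly. Their poses are not given: they have to be found in the camera images.
- clamp: Bar clamp, grip up, on a fixed board 390 x 100 x 16 mm. Origin: under the board's centre, on the worktop; x runs along the bar towards the fixed jaw, z up; all is centred on y = 0. Bed: top 20 mm above the worktop, x 45 to 165, 52 wide. Fixed jaw: dark steel, 60 wide, top 68 mm up. Fixed grip: black post, x -68 to -50, 26 wide, top 159 mm up. Low cheeks (62 high) at x -132 to -38.
- stop_face (a point): Middle of the fixed jaw's inner face, 165 mm along the clamp's x from the clamp's origin and 40 mm above the worktop; axes as the clamp's. The block belongs against this face, on the -x side of it.
- grip_mid (a point): Point inside the fixed grip, on its middle plane, 130 mm above the worktop; the grip's far face from the trigger lies 9 mm further along the clamp's +x.
- trigger: Grey upright trigger lever, 12 mm thick, 26 mm wide, top 155 mm above the worktop, hinged 14 mm above the worktop at clamp x = -98 mm (its origin, on the hinge). Upright at rest, on the grip's side away from the jaws; its back and the far face of the grip are 54 mm apart. It is squeezed towards the grip (clamp +x) and springs back when let go.
- trigger_back (a point): Middle of the back face of the trigger (the face away from the grip), 130 mm above the worktop when at rest: the place to press, towards the grip.
- trigger_pull (a joint): Trigger angle, rad: 0 at rest, 0.16 fully squeezed (back face then 18 mm nearer the grip at 130 mm height, 36 mm left over both). Takes 2 to 14 N there. Ratchet in 4 mm steps: after up to 0.06 rad of slack the jaw follows at 0.07 m per rad, so a full pump (back to 0 between) gains 8 mm (the first up to 11); released, the jaw stays (it slips back only from a pad squeeze over about 13 mm).
- jaw: Moving jaw: dark steel plate 12 mm thick, 46 mm wide, top 65 mm above the worktop, on the steel bar that runs back under the trigger. It carries the sprung pad in front of it. Driven only by the trigger, one way, towards the fixed jaw. Origin: below the middle of the plate, at bed height (20 mm).
- jaw_slide (a joint): How far the moving jaw has come towards the fixed jaw, m; 0 to 0.085. At 0 the relaxed pad's face is 105 mm from the fixed jaw's face.
- pad: Black rubber-faced pad plate, 8 mm thick, 40 mm wide, 34 mm high, on two steel rods and springs in front of the moving jaw, facing the fixed jaw. Relaxed, there is a 26 mm gap between the jaw plate and the pad; the gap closes as the pad is pushed in.
- pad_face (a point): Middle of the pad's face towards the block, 40 mm above the worktop.
- pad_squeeze (a joint): How far the pad is pushed back towards its jaw, m: 0 relaxed, 0.024 bottomed. The spring gives 0.5 N per mm, so this shows the clamping force. Wanted at the end: about 0.011 (0.006 to 0.016); above 0.020 the glue joint is crushed. Sliding the block up to the fixed jaw takes only a few mm of it.
- block: Glued block, two halves of brown wood with a dark seam 4 mm wide across its middle: 60 mm long (its x axis, across the seam), 44 mm wide (y), 40 mm high, about 0.11 kg. Origin: centre of its underside. Starts flat on the worktop, at any yaw, on the robot's right. Its x axis must lie along the clamp's x axis, either way round.
- offcut: Bystander: plain block without seam, 50 x 28 x 20 mm, origin under its centre.
- glue: Bystander: white bottle, 40 mm across, 110 mm high, standing beside the clamp; origin under its centre.
- spoon: Bystander: wooden spoon lying at the far side.
- mug: Bystander: white mug, 76 mm across, 90 mm high; origin under its centre.
- jar: Bystander: glass jar, 72 mm across, 100 mm high; origin under its centre.
- driver: Bystander: screwdriver lying on the worktop.
Mind the look-alikes: they are no part of the job. What is shaped like the block but red is not meant.

How it is judged:
By the outcome, as a careful person would: the job done as asked, in the order asked, and still so for the second after the job is handed in, while the arm keeps its last pose, push and grip.
It also fails if it takes over 64 s, if anything falls off the work surface, if the arm or the gripper's body presses on something with over 40 N, if the wrist force passes 120 N, or if a joint passes its speed limit or range.

## Working session

There is one attempt and no reset: what is moved stays moved. The work goes in short steps, Python scripts to look and compute and a tool call to move; the robot and the scene stay as the last step left them, time stands still between calls to the robot, and variables do not carry over. Pictures are saved under pics/ and viewed, at most 10 in all, crops included, and the job is handed in when it is done.

Besides the shell and the picture viewer there is one more tool, called after ">>>" by a JSON object that holds its "fn" and its "kwargs", one argument or row to a line. play_rows: Moves the arm, as the interface text tells. Its arguments: {"type":"object","properties":{"motion":{"type":"array"},"fingers":{"type":"number"}},"required":["motion"]}

```bash
mkdir -p pics; cat > h.py <<'E'
import numpy as np, cv2
from rig import bot, imaging, finder
def cap(n,save=None):
    c=imaging.capture(n)
    if save: cv2.imwrite('pics/'+save+'.png',c['frame'][:,:,::-1])
    return c
def proj(c,X):
    p=(np.array(c['R'])@np.atleast_2d(X).T+np.array(c['t']).reshape(3,1)); q=np.array(c['camera_matrix'])@p
    return (q[:2]/q[2]).T
def onplane(c,uv,z):
    R=np.array(c['R']);t=np.array(c['t']).ravel();K=np.array(c['camera_matrix'])
    o=-R.T@t; uv=np.atleast_2d(uv).astype(float)
    d=(R.T@np.linalg.inv(K)@np.c_[uv,np.ones(len(uv))].T).T
    return o+d*((z-o[2])/d[:,2])[:,None]
E
python3 - <<'E'
from h import *
np.set_printoptions(precision=4,suppress=True)
a=cap('scene','scene0');b=cap('side','side0')
cv2.imwrite('pics/both.png',cv2.resize(np.hstack([a['frame'],b['frame']])[:,:,::-1],(800,300)))
for cam in('scene','side'):
  for n in['clamp','stop_face','grip_mid','trigger','trigger_back','jaw','pad','pad_face','block','offcut','glue','mug','jar','driver','spoon']:
    print(cam,n,[(np.round(d['at'],4).tolist(),round(d['confidence'],2)) for d in finder.recognise(cam,n)[:3]])
s=bot.read_state();print(s['time_s'],s['position'],s['tcp_rot'],s['force'])
for c in(a,b): print(-np.array(c['R']).T@np.array(c['t']).ravel())
E
```

```text
scene clamp [([0.5519, 0.0675, 0.0149], 0.98)]
scene stop_face [([0.554, 0.0732, 0.0154], 0.81)]
scene grip_mid [([0.5523, 0.0721, 0.014], 0.62), ([0.4504, -0.3245, 0.0201], 0.47)]
scene trigger [([0.5676, 0.0049, 0.1129], 0.67)]
scene trigger_back [([0.5646, 0.0072, 0.1075], 0.63)]
scene jaw [([0.534, 0.1274, 0.0452], 0.67), ([0.5693, 0.0016, 0.1124], 0.4)]
scene pad [([0.5231, 0.1675, 0.049], 0.47)]
scene pad_face [([0.5184, 0.1671, 0.0528], 0.59), ([0.7169, -0.369, 0.0222], 0.3)]
scene block [([0.4928, -0.1744, 0.0373], 0.94), ([0.6158, -0.1682, 0.0407], 0.82), ([0.5832, -0.297, 0.0403], 0.77)]
scene offcut [([0.4501, -0.3202, 0.0221], 0.67)]
scene glue [([0.639, 0.1374, 0.0677], 0.68), ([0.5181, 0.1655, 0.0492], 0.26), ([0.5545, 0.0708, 0.0169], 0.24)]
scene mug [([0.4499, 0.3554, 0.057], 0.55)]
scene jar [([0.5853, 0.4404, 0.0695], 0.95)]
scene driver [([0.7142, -0.3704, 0.0201], 0.56)]
scene spoon [([0.7872, -0.0588, 0.013], 0.66), ([0.5613, 0.0098, 0.109], 0.55)]
side clamp [([0.5257, 0.1426, 0.0141], 0.91), ([0.704, -0.3612, 0.0219], 0.3)]
side stop_face [([0.5242, 0.146, 0.0
[... 212 characters left out ...]
 0.45)]
side pad_face [([0.5129, 0.1745, 0.0515], 0.67)]
side block [([0.5934, -0.1489, 0.0383], 0.88), ([0.562, -0.2863, 0.0387], 0.82), ([0.6057, -0.3939, 0.0346], 0.65)]
side offcut [([0.4408, -0.3081, 0.0196], 0.5)]
side glue [([0.6234, 0.1568, 0.067], 0.51), ([0.5531, 0.0141, 0.1316], 0.35)]
side mug [([0.4519, 0.362, 0.0529], 0.79)]
side jar [([0.5566, 0.4713, 0.093], 0.68)]
side driver [([0.7033, -0.3599, 0.0219], 0.73)]
side spoon [([0.7807, -0.0408, 0.0132], 0.52), ([0.7049, -0.3635, 0.0209], 0.41)]
1.6 [ 0.2582 -0.5692  0.2395] [[ 0.9107  0.413   0.    ]
 [ 0.413  -0.9107  0.    ]
 [ 0.     -0.     -1.    ]] [-0.1312 -0.7673  0.7116]
[ 1.1655 -0.3654  1.1195]
[0.1056 0.7232 1.0715]
```

View pics/scene0.png

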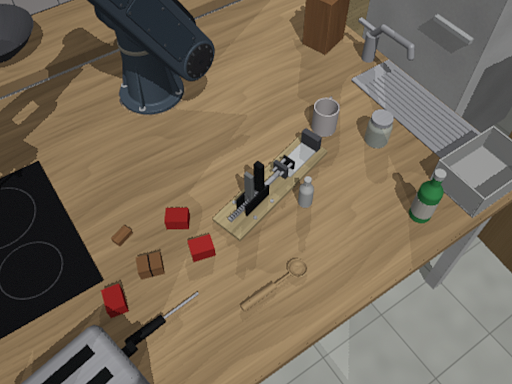

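View pics/side0.png

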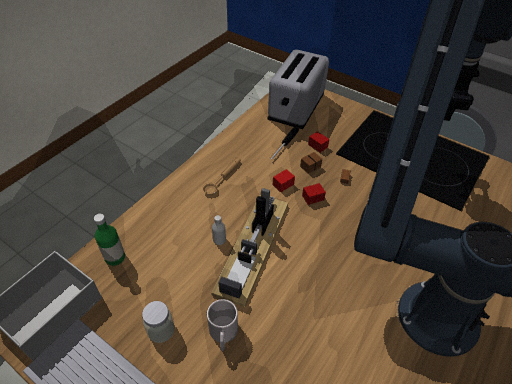

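The scene picture shows the seamed brown block at about (150,264) among three red look-alikes. The clamp runs from (230,220) to (315,140), with the fixed jaw at upper right. Next I'll fit the poses from crops.

```bash
python3 - <<'E'
from h import *
a=cv2.imread('pics/scene0.png');b=cv2.imread('pics/side0.png')
A=cv2.resize(a[125:245,205:335],None,fx=4.6,fy=4.6,interpolation=cv2.INTER_CUBIC)
cv2.imwrite('pics/cA.png',A)
B=cv2.resize(b[180:305,205:295],None,fx=4.6,fy=4.6,interpolation=cv2.INTER_CUBIC)
C=cv2.resize(a[245:283,130:172],None,fx=4.6,fy=4.6,interpolation=cv2.INTER_CUBIC)
D=cv2.resize(b[145:180,292:330],None,fx=4.6,fy=4.6,interpolation=cv2.INTER_CUBIC)
W=np.zeros((600,800,3),np.uint8); W[:B.shape[0],:B.shape[1]]=B[:600]; W[:C.shape[0],420:420+C.shape[1]]=C; W[200:200+D.shape[0],420:420+D.shape[1]]=D
cv2.imwrite('pics/cB.png',W); print(A.shape,B.shape)
E
```

```text
(552, 598, 3) (575, 414, 3)
```

View pics/cA.png

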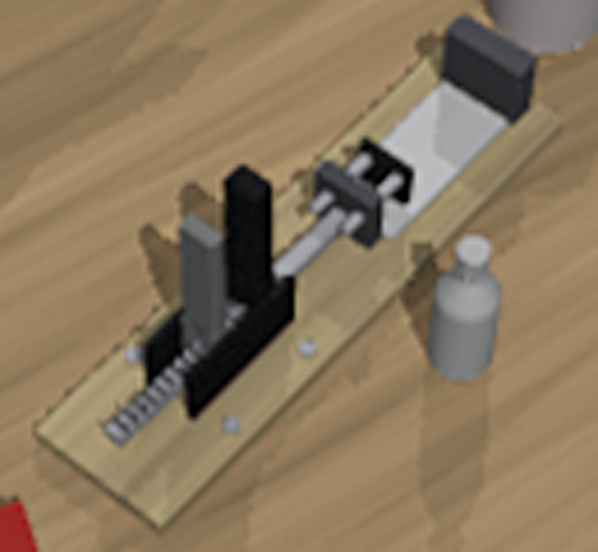

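View pics/cB.png

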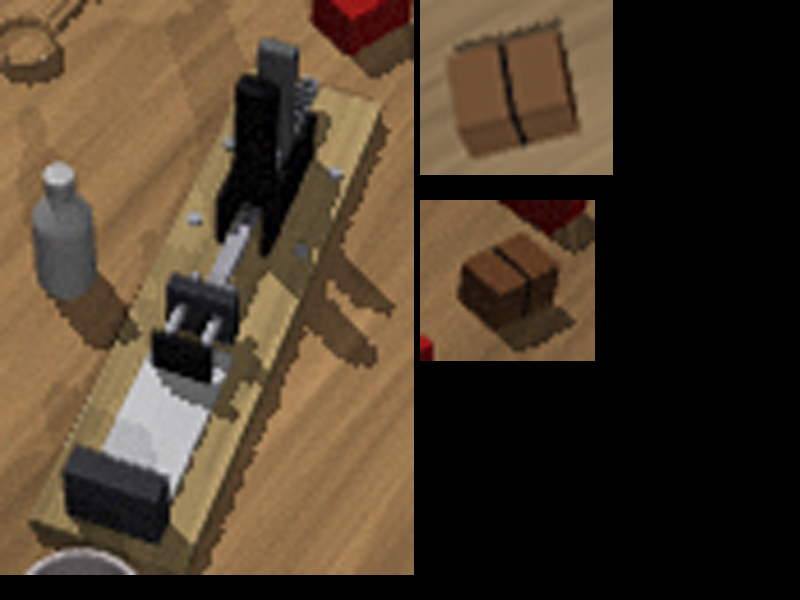

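The crops show the clamp's board corners, bed, grip and trigger tops clearly, and the block's seam. I'll fit poses from these points.

```bash
cat > fit.py <<'E'
from h import *
from scipy.optimize import least_squares
def T(p,P):
    c,s=np.cos(p[2]),np.sin(p[2]);P=np.asarray(P,float)
    return np.c_[p[0]+c*P[:,0]-s*P[:,1],p[1]+s*P[:,0]+c*P[:,1],P[:,2]]
def fit(obs,p0):  # obs: list of (cam,[(u,v)],[(xyz)])
    f=lambda p:np.concatenate([(proj(c,T(p,P))-np.array(uv)).ravel() for c,uv,P in obs])
    r=least_squares(f,p0,loss='soft_l1');return r.x,f(r.x).reshape(-1,2)
E
python3 - <<'E'
from fit import *
np.set_printoptions(precision=4,suppress=True)
a=cap('scene');b=cap('side')
cv=lambda pts,u0,v0:[(u0+(x+.5)/4.6-.5,v0+(y+.5)/4.6-.5) for x,y in pts]
A=cv([(37,432),(162,525),(560,118),(505,122),(445,85),(248,180),(203,228)],205,125)
PA=[(-.195,.05,.016),(-.195,-.05,.016),(.195,-.05,.016),(.165,-.026,.02),(.165,.026,.02),(-.059,0,.159),(-.098,0,.155)]
B=cv([(383,98),(30,522),(258,82),(278,45)],205,180)
PB=[(-.195,.05,.016),(.195,-.05,.016),(-.059,0,.159),(-.098,0,.155)]
for o in([(a,A,PA),(b,B,PB)],[(a,A,PA)],[(b,B,PB)]):
  p,r=fit(o,[.54,.07,1.85]);print(p,np.degrees(p[2]));print(r.T)
pts=cv([(28,57),(140,30),(158,118),(45,128),(80,43),(95,122)],130,245)
w=onplane(a,pts,.04);print(w)
d=w[5]-w[4];print('block c',w[:4].mean(0),w[4:].mean(0),'seam dir',np.degrees(np.arctan2(d[1],d[0])))
for i,j in((0,1),(3,2),(0,3),(1,2)): e=w[j]-w[i];print(np.linalg.norm(e),np.degrees(np.arctan2(e[1],e[0])))
c=imaging.capture('wrist');s=bot.read_state();R=np.array(s['tcp_rot']);p=np.array(s['position'])
print('wristcam in tool',R.T@(-np.array(c['R']).T@np.array(c['t']).ravel()-p));print(np.array(c['R'])@R,c['camera_matrix'])
E
```

```text
[0.5339 0.1057 1.8427] 105.5775788793356
[[-0.616   0.2912  0.897   0.3731 -0.7145  0.0816 -0.199  -0.0199  0.2357
  -0.0585  0.0246]
 [-0.1781  0.6167 -0.3627 -0.0516 -0.7014  0.3928  0.5051  0.9658 -0.6217
   0.5656  0.1171]]
[0.5337 0.1059 1.841 ] 105.48230718323006
[[-0.6632  0.1935  0.9752  0.4462 -0.6243  0.0668 -0.2321]
 [-0.3587  0.4687 -0.3687 -0.0742 -0.7407  0.2803  0.3762]]
[0.5344 0.1052 1.8458] 105.75855164587529
[[-0.2089  0.4213 -0.1357 -0.0928]
 [ 0.7231 -0.726   0.3681 -0.0836]]
[[ 0.5398 -0.3166  0.04  ]
 [ 0.5598 -0.2589  0.04  ]
 [ 0.6119 -0.2757  0.04  ]
 [ 0.5829 -0.3279  0.04  ]
 [ 0.5482 -0.2895  0.04  ]
 [ 0.5949 -0.3044  0.04  ]]
block c [ 0.5736 -0.2948  0.04  ] [ 0.5716 -0.297   0.04  ] seam dir -17.756847673737404
0.061008693019481 70.89575369600797
0.05967766641936281 60.92258934678656
0.04453126435910582 -14.741437907417417
0.05474979738643943 -17.895701411867897
wristcam in tool [ 0.0832 -0.0007 -0.1453]
[[-0.0011  1.     -0.0001]
 [-0.9543 -0.0011 -0.299 ]
 [-0.299  -0.0002  0.9543]] [[313.841    0.     259.1904]
 [  0.     313.841  199.4512]
 [  0.       0.       1.    ]]
```

```bash
cat >> h.py <<'E'
def go(pos,yaw):
    """tool-frame shift and turn to a tool-down pose with tool y at yaw deg"""
    from scipy.spatial.transform import Rotation as Ro
    s=bot.read_state();R=np.array(s['tcp_rot']);p=np.array(s['position'])
    y=np.radians(yaw);Y=np.array([np.cos(y),np.sin(y),0]);Z=np.array([0,0,-1.]);Rt=np.c_[np.cross(Y,Z),Y,Z]
    print('t',round(s['time_s'],2),'p',np.round(p,4),'F',np.round(s['force'],1),'open',round(s['opening'],3),'gf',round(s['grasp_force'],1))
    print('->',np.round(R.T@(np.array(pos)-p),4).tolist(),np.round(np.degrees(Ro.from_matrix(R.T@Rt).as_rotvec()),2).tolist())
E
python3 -c "
from h import *
go([.572,-.296,.17],-17.5)"
```

```text
t 1.75 p [ 0.2581 -0.5692  0.2395] F [0.7 0.6 0.4] open 0.996 gf 0.0
-> [0.3987, -0.1192, 0.0695] [-0.0, 0.0, -48.1]
```

>>> {"fn": "play_rows", "kwargs": {
  "motion": [
    [[0.04, -0.012, 0.007, 0, 0, -5], [0.08, -0.024, 0.014, 0, 0, -10], [0.12, -0.036, 0.021, 0, 0, -15], [0.16, -0.048, 0.028, 0, 0, -20], [0.2, -0.06, 0.035, 0, 0, -25], [0.24, -0.072, 0.042, 0, 0, -30], [0.28, -0.084, 0.049, 0, 0, -35], [0.32, -0.096, 0.056, 0, 0, -40]]
  ],
  "fingers": 0.087
}}

```text
time_s: 2.42
position: [0.5073, -0.3516, 0.1843]
tcp_rot: [[0.428, 0.904, 0.0], [0.904, -0.428, -0.0], [-0.0, 0.0, -1.0]]
force: [0.8, -0.3, 0.6]
opening: 1.003
grasp_force: 0.0
```

```bash
python3 -c "
from h import *
go([.572,-.296,.17],-17.5)"
```

```text
t 2.42 p [ 0.5073 -0.3516  0.1843] F [ 0.8 -0.3  0.6] open 1.003 gf 0.0
-> [0.078, 0.0347, 0.0143] [0.02, 0.01, -7.87]
```

>>> {"fn": "play_rows", "kwargs": {
  "motion": [
    [[0.035, 0.017, 0.007, 0, 0, -4], [0.072, 0.034, 0.014, 0, 0, -8], [0.076, 0.034, 0.014, 0, 0, -8], [0.076, 0.034, 0.014, 0, 0, -8]]
  ]
}}

```text
time_s: 2.75
position: [0.5708, -0.2966, 0.1697]
tcp_rot: [[0.298, 0.954, -0.001], [0.954, -0.298, 0.001], [0.001, -0.001, -1.0]]
force: [-0.4, -0.4, -0.3]
opening: 1.0
grasp_force: 0.0
```

```bash
python3 -c "
from h import *
go([.572,-.296,.17],-17.5)
c=cap('wrist','w1')
for k in ['block']:
  for d in finder.outline_of('wrist',k)[:3]:
    m=d['pixels'].astype(np.uint8);ys,xs=np.nonzero(m);print(d['confidence'],m.sum(),xs.mean(),ys.mean())
"
```

```text
t 2.75 p [ 0.5708 -0.2966  0.1697] F [-0.4 -0.4 -0.3] open 1.0 gf 0.0
-> [0.0009, 0.001, -0.0003] [-0.06, -0.03, 0.14]
0.96 4256 246.78453947368422 37.61231203007519
0.92 1357 314.4465733235077 266.2579218865144
0.79 3441 259.1081081081081 190.4678872420808
```

View pics/w1.png

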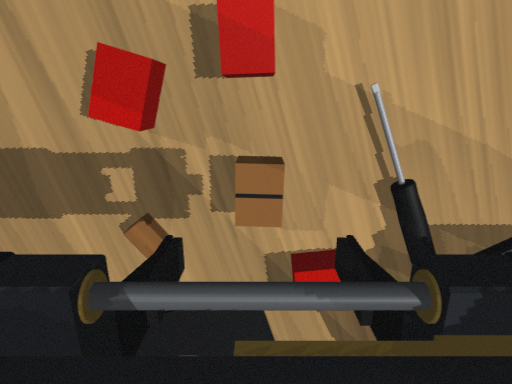

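The block is centred at about (259,195), aligned with the image. A red block shows at (315,265), near the right finger.

```bash
python3 -c "
from fit import *
c=cap('wrist')
uv=[(236,165.5),(284,165.5),(283,226.5),(235.5,226.5)]
w=onplane(c,uv,.04);print(np.round(w,4),w.mean(0))
P=[(.03,.022,.04),(.03,-.022,.04),(-.03,-.022,.04),(-.03,.022,.04)]
p,r=fit([(c,uv,P)],[.572,-.296,1.25]);print(p,np.degrees(p[2]),r.T)
s=bot.read_state();R=np.array(s['tcp_rot']);t=np.array(s['position'])
print('tcp->block tool',R.T@(np.array([p[0],p[1],0])-t))
print('red near top corners in tool',((onplane(c,[(293,267),(340,262)],.04)-t)@R))
go([p[0],p[1],.025],np.degrees(p[2])-90)
"
```

```text
[[ 0.558  -0.2657  0.04  ]
 [ 0.5987 -0.2787  0.04  ]
 [ 0.5814 -0.3346  0.04  ]
 [ 0.5386 -0.321   0.04  ]] [ 0.56919265 -0.29999589  0.04      ]
[ 0.56915495 -0.3001053   1.25465725] 71.88656538028769 [[-0.83504882  0.61432479 -0.43231264  0.61216395]
 [-0.88493068 -0.4974722   1.00679613  0.66844869]]
tcp->block tool [0.00027848 0.00039658 0.17066488]
red near top corners in tool [[-0.0719831   0.03340955  0.13070814]
 [-0.06646103  0.07940072  0.13070043]]
t 2.9 p [ 0.5687 -0.3002  0.1707] F [-0.3 -0.4  0.3] open 1.0 gf 0.0
-> [0.0003, 0.0004, 0.1457] [-0.01, 0.04, 0.45]
```

>>> {"fn": "play_rows", "kwargs": {
  "motion": [
    [[0, 0, 0.04, 0, 0, 0.4], [0, 0, 0.08, 0, 0, 0.4], [0, 0, 0.115, 0, 0, 0.4], [0, 0, 0.135, 0, 0, 0.4], [0, 0, 0.145, 0, 0, 0.4], [0, 0, 0.145, 0, 0, 0.4]]
  ]
}}

```text
time_s: 3.4
position: [0.5672, -0.2999, 0.0233]
tcp_rot: [[0.312, 0.95, -0.004], [0.95, -0.312, 0.003], [0.001, -0.004, -1.0]]
force: [0.1, 0.2, 0.0]
opening: 1.0
grasp_force: 0.0
```

>>> {"fn": "play_rows", "kwargs": {
  "motion": [
    [[0, 0, 0, 0, 0, 0], [0, 0, 0, 0, 0, 0], [0, 0, 0, 0, 0, 0], [0, 0, 0, 0, 0, 0], [0, 0, 0, 0, 0, 0], [0, 0, 0, 0, 0, 0]]
  ],
  "fingers": 0.03
}}

```text
time_s: 3.9
position: [0.5698, -0.2994, 0.0263]
tcp_rot: [[0.309, 0.951, 0.001], [0.951, -0.309, -0.001], [-0.0, 0.001, -1.0]]
force: [-0.0, 0.2, -1.3]
opening: 0.63
grasp_force: 0.0
```

>>> {"fn": "play_rows", "kwargs": {
  "motion": [
    [[0, 0, 0, 0, 0, 0], [0, 0, 0, 0, 0, 0], [0, 0, 0, 0, 0, 0], [0, 0, 0, 0, 0, 0], [0, 0, 0, 0, 0, 0]]
  ]
}}

```text
time_s: 4.32
position: [0.5696, -0.2992, 0.0257]
tcp_rot: [[0.309, 0.951, 0.0], [0.951, -0.309, -0.0], [0.0, 0.0, -1.0]]
force: [-0.3, 1.2, 3.3]
opening: 0.503
grasp_force: 29.9
```

>>> {"fn": "play_rows", "kwargs": {
  "motion": [
    [[0, 0, -0.02, 0, 0, 0], [0, 0, -0.06, 0, 0, 0], [0, 0, -0.1, 0, 0, 0], [0, 0, -0.14, 0, 0, 0], [0, 0, -0.18, 0, 0, 0], [0, 0, -0.195, 0, 0, 0], [0, 0, -0.195, 0, 0, 0]]
  ]
}}

```text
time_s: 4.9
position: [0.5718, -0.3009, 0.2255]
tcp_rot: [[0.309, 0.951, 0.008], [0.951, -0.309, -0.006], [-0.003, 0.01, -1.0]]
force: [0.5, 0.1, -0.7]
opening: 0.501
grasp_force: 29.9
```

```bash
python3 -c "
from h import *
y=np.radians(105.6)
for d in(.125,): go([.534+d*np.cos(y),.1055+d*np.sin(y),.22],15.6)
"
```

```text
t 4.9 p [ 0.5718 -0.3009  0.2255] F [ 0.5  0.1 -0.7] open 0.501 gf 29.9
-> [0.479, -0.2307, 0.0016] [0.49, 0.36, -33.6]
```

>>> {"fn": "play_rows", "kwargs": {
  "motion": [
    [[0.03, -0.014, 0, 0, 0, -2.1], [0.066, -0.032, 0, 0, 0, -4.6], [0.102, -0.049, 0, 0, 0, -7.2], [0.138, -0.066, 0, 0, 0, -9.7], [0.174, -0.084, 0, 0, 0, -12.2], [0.21, -0.101, 0, 0, 0, -14.7], [0.246, -0.118, 0, 0, 0, -17.3], [0.282, -0.136, 0, 0, 0, -19.8]]
  ]
}}

```text
time_s: 5.57
position: [0.5253, 0.0129, 0.218]
tcp_rot: [[-0.033, 0.999, -0.004], [0.999, 0.033, 0.001], [0.001, -0.004, -1.0]]
force: [0.8, 0.3, -0.8]
opening: 0.506
grasp_force: 29.9
```

```bash
python3 -c "
from h import *
y=np.radians(105.6)
for d in(.125,): go([.534+d*np.cos(y),.1055+d*np.sin(y),.22],15.6)
"
```

```text
t 5.57 p [0.5253 0.0129 0.218 ] F [ 0.8  0.3 -0.8] open 0.506 gf 29.9
-> [0.2137, -0.0178, -0.0017] [-0.24, -0.09, -13.71]
```

>>> {"fn": "play_rows", "kwargs": {
  "motion": [
    [[0.035, -0.003, 0, 0, 0, -2.5], [0.072, -0.006, 0, 0, 0, -5], [0.108, -0.009, 0, 0, 0, -7.5], [0.144, -0.012, 0, 0, 0, -10], [0.18, -0.015, 0, 0, 0, -12.5], [0.205, -0.018, 0, 0, 0, -13.7], [0.209, -0.018, 0, 0, 0, -13.7], [0.209, -0.018, 0, 0, 0, -13.7]]
  ]
}}

```text
time_s: 6.23
position: [0.501, 0.2205, 0.2183]
tcp_rot: [[-0.27, 0.963, -0.004], [0.963, 0.27, -0.001], [0.0, -0.004, -1.0]]
force: [-0.5, -0.1, -1.3]
opening: 0.501
grasp_force: 29.9
```

>>> {"fn": "play_rows", "kwargs": {
  "motion": [
    [[0, 0, 0.02, 0, 0, 0], [0, 0, 0.05, 0, 0, 0], [0, 0, 0.07, 0, 0, 0], [0, 0, 0.07, 0, 0, 0]]
  ]
}}

```text
time_s: 6.57
position: [0.4992, 0.2168, 0.1456]
tcp_rot: [[-0.265, 0.964, -0.011], [0.964, 0.265, -0.003], [0.0, -0.011, -1.0]]
force: [-0.0, -0.1, -1.0]
opening: 0.503
grasp_force: 29.9
```

```bash
python3 -c "
from h import *
w=cap('wrist','w2');a=cap('scene','s2');b=cap('side')
y=np.radians(105.6)
go([.534+.125*np.cos(y),.1055+.125*np.sin(y),.15],15.6)
A=cv2.resize(a['frame'][120:240,205:345],(560,480),interpolation=cv2.INTER_CUBIC);
cv2.imwrite('pics/x2.png',np.hstack([cv2.resize(w['frame'],(240,180)) if 0 else A])[:,:,::-1])
"
```

```text
t 6.72 p [0.5032 0.2183 0.1505] F [ 0.6  0.6 -0.6] open 0.502 gf 29.9
-> [0.0081, -0.0007, 0.0005] [-0.02, 0.01, -0.19]
```

View pics/w2.png

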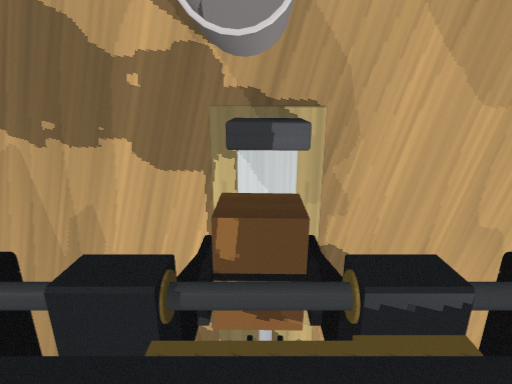

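Wrist view: the block is held at about (260,235). Fixed jaw inner top edge runs along row 149 from columns 228 to 310, and the board end corners are at (210,107) and (326,107). I'll refine the clamp pose from these.

```bash
python3 -c "
from fit import *
c=cap('wrist')
s=bot.read_state();R=np.array(s['tcp_rot']);t=np.array(s['position'])
uv=[(210,107),(326,107),(228,149),(310.5,149)]
P=[(.195,.05,.016),(.195,-.05,.016),(.165,.03,.068),(.165,-.03,.068)]
print(-np.array(c['R']).T@np.array(c['t']).ravel())
p0=[.534,.1055,np.radians(105.6)]
print('pred',proj(c,T(p0,P)).round(1).tolist())
p,r=fit([(c,uv,P)],p0);print(p,np.degrees(p[2]),r.T)
# block as held: top far edge & seam row
print('block far top edge', proj(c,T([t[0],t[1],p[2]],[(.03,.022,t[2]+.015),(.03,-.022,t[2]+.015),(.03,.022,t[2]-.025),(.03,-.022,t[2]-.025)])).round(1).tolist(),'seen (213,227?) ')
for q in(p,p0):
  y=q[2];print('target',q[0]+.1335*np.cos(y),q[1]+.1335*np.sin(y));go([q[0]+.1335*np.cos(y),q[1]+.1335*np.sin(y),.15],np.degrees(y)-90)
"
```

```text
[0.48127859 0.29903881 0.29573329]
pred [[199.0, 107.8], [315.9, 107.3], [216.1, 152.3], [298.7, 151.9]]
[0.54081633 0.10889371 1.83582738] 105.18516053965003 [[-0.6902926   0.37625574 -0.04220936  0.23201482]
 [-1.428353   -1.09164357  0.92412818  1.14313337]]
block far top edge [[210.6, 226.6], [309.5, 226.8], [221.0, 199.5], [298.7, 199.7]] seen (213,227?) 
target 0.5058474437744661 0.23773246896862532
t 6.77 p [0.5038 0.2187 0.1512] F [-0.  -0.6 -0.2] open 0.504 gf 29.9
-> [0.0178, 0.0071, 0.0012] [0.1, 0.02, 0.24]
target 0.49809920394786206 0.23408220266748736
t 6.77 p [0.5038 0.2187 0.1512] F [-0.  -0.6 -0.2] open 0.504 gf 29.9
-> [0.0164, -0.0014, 0.0012] [0.1, 0.02, -0.17]
```

```bash
python3 -c "
from h import *
for i in range(4):
  c=cap('wrist');s=bot.read_state();f=c['frame'].astype(int)
  row=f[125:145].mean((0,2));d=np.nonzero(row[200:340]<70)[0]+200
  b=f[165:185].min(2).mean(0);e=np.nonzero(b[200:340]>140)[0]+200
  bl=f[240:260];m=((bl[:,:,0]-bl[:,:,2])>30)&(bl[:,:,0]<150); k=np.nonzero(m.mean(0)[200:320]>.5)[0]+200
  print(d.min(),d.max(),'bed',e.min(),e.max(),'blk',k.min(),k.max(),np.round(s['position'],4),(-np.array(c['R']).T@np.array(c['t']).ravel()).round(4))
cv2.imwrite('pics/w3.png',c['frame'][:,:,::-1])
a=cap('scene');b=cap('side')
for n,c in(('s',a),('d',b)): cv2.imwrite('pics/l'+n+'.png',c['frame'][:,:,::-1])
S=cv2.resize(a['frame'][120:220,235:345],(550,500),interpolation=cv2.INTER_CUBIC)
cv2.imwrite('pics/x3.png',S[:,:,::-1])
"
```

```text
219 264 bed 231 288 blk 212 307 [0.5039 0.2189 0.1516] [0.4815 0.2993 0.2965]
218 263 bed 230 287 blk 212 307 [0.5039 0.2191 0.1518] [0.4815 0.2995 0.2969]
218 263 bed 230 287 blk 212 307 [0.5037 0.2192 0.1518] [0.4814 0.2997 0.297 ]
218 263 bed 230 287 blk 212 307 [0.5035 0.2193 0.1517] [0.4812 0.2998 0.297 ]
```

View pics/x3.png

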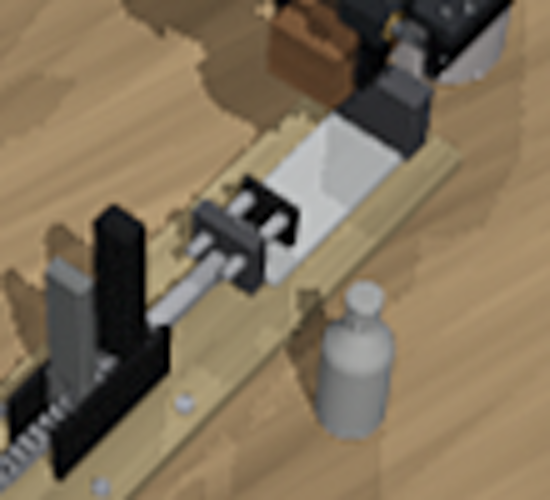

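The scene crop shows the block hanging over the bed near the fixed jaw, at about (310,50), with the pad clear of it. The arm had not settled in the previous picture; now the block is laterally centred. I'll check the distance along the bar.

```bash
python3 -c "
from fit import *
c=cap('wrist');f=c['frame'].astype(int).mean(2)
print('col prof rows140-160',f[138:160,250:270].mean(1).round().tolist());print('rows 95-125',f[98:125,250:270].mean(1).round().tolist())
p0=[.534,.1055,np.radians(105.6)]
print('pred jaw top inner, board end',proj(c,T(p0,[(.165,0,.068),(.195,0,.016),(.165,.03,.068),(.165,-.03,.068),(.15,.026,.02),(.15,-.026,.02)])).round(1).tolist())
y=p0[2];go([p0[0]+.133*np.cos(y),p0[1]+.133*np.sin(y),.15],15.6)
print(bot.read_state()['tcp_rot'])
"
```

```text
col prof rows140-160 [65.0, 63.0, 62.0, 62.0, 61.0, 61.0, 61.0, 61.0, 62.0, 61.0, 61.0, 56.0, 67.0, 168.0, 191.0, 191.0, 191.0, 191.0, 191.0, 191.0, 191.0, 191.0]
rows 95-125 [90.0, 84.0, 77.0, 72.0, 72.0, 72.0, 72.0, 72.0, 72.0, 68.0, 81.0, 87.0, 88.0, 88.0, 88.0, 88.0, 88.0, 88.0, 88.0, 89.0, 88.0, 61.0, 36.0, 42.0, 42.0, 47.0, 58.0]
pred jaw top inner, board end [[257.0, 153.4], [257.1, 108.8], [215.9, 153.5], [298.1, 153.2], [228.1, 161.7], [286.5, 161.5]]
t 7.12 p [0.503  0.2194 0.1512] F [ 0.8 -0.5 -1.5] open 0.509 gf 29.9
-> [0.0149, -0.0008, 0.0011] [0.08, 0.01, -0.1]
[[-2.67268778e-01  9.63621100e-01  1.33291779e-03]
 [ 9.63622015e-01  2.67268676e-01  2.57518285e-04]
 [-1.08097120e-04  1.35325552e-03 -9.99999079e-01]]
```

>>> {"fn": "play_rows", "kwargs": {
  "motion": [
    [[0.008, 0, 0, 0, 0, 0], [0.016, 0, 0.01, 0, 0, 0], [0.016, 0, 0.03, 0, 0, 0], [0.016, 0, 0.055, 0, 0, 0], [0.016, 0, 0.075, 0, 0, 0], [0.016, 0, 0.09, 0, 0, 0], [0.016, 0, 0.09, 0, 0, 0], [0.016, 0, 0.09, 0, 0, 0]]
  ]
}}

```text
time_s: 7.78
position: [0.4981, 0.2352, 0.0593]
tcp_rot: [[-0.267, 0.964, -0.001], [0.964, 0.267, -0.0], [0.0, -0.001, -1.0]]
force: [0.4, 0.0, -0.8]
opening: 0.501
grasp_force: 30.0
```

>>> {"fn": "play_rows", "kwargs": {
  "motion": [
    [[0, 0, 0.005, 0, 0, 0], [0, 0, 0.01, 0, 0, 0], [0, 0, 0.014, 0, 0, 0], [0, 0, 0.014, 0, 0, 0], [0, 0, 0.014, 0, 0, 0], [0, 0, 0.014, 0, 0, 0]]
  ]
}}

```text
time_s: 8.28
position: [0.4998, 0.2351, 0.0501]
tcp_rot: [[-0.268, 0.963, 0.004], [0.963, 0.268, 0.0], [-0.001, 0.004, -1.0]]
force: [-2.1, -3.7, 22.6]
opening: 0.5
grasp_force: 30.0
```

```bash
python3 -c "
from fit import *
c=cap('wrist','w4')
y=np.radians(105.6)
go([.534+.133*np.cos(y),.1055+.133*np.sin(y),.045],15.6)
"
```

```text
t 8.33 p [0.4998 0.2351 0.0501] F [-2.9 -5.5 23.3] open 0.504 gf 30.0
-> [-0.001, -0.0019, 0.0051] [0.24, 0.06, -0.05]
```

View pics/w4.png

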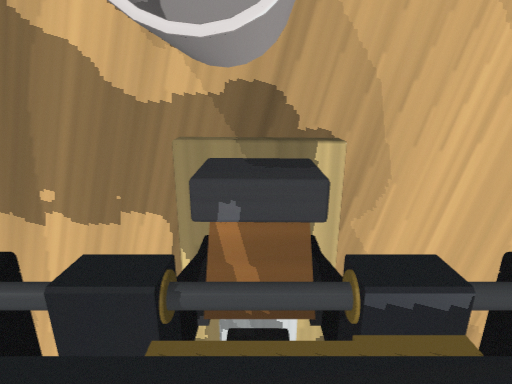

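Jaw mid and block mid both lie at column 260, so lateral centring is good. There is 23 N of contact and a slight push from the fixed jaw, so I'll ease up and back a little and re-seat.

>>> {"fn": "play_rows", "kwargs": {
  "motion": [
    [[-0.001, 0, -0.004, 0, 0, 0], [-0.004, 0, -0.006, 0, 0, 0], [-0.004, 0, -0.006, 0, 0, 0], [-0.004, 0, -0.006, 0, 0, 0]]
  ]
}}

```text
time_s: 8.67
position: [0.4991, 0.2311, 0.0521]
tcp_rot: [[-0.267, 0.964, -0.001], [0.964, 0.267, 0.0], [0.0, -0.001, -1.0]]
force: [0.1, -0.5, -1.0]
opening: 0.5
grasp_force: 30.0
```

>>> {"fn": "play_rows", "kwargs": {
  "motion": [
    [[0, 0, 0.002, 0, 0, 0], [0, 0, 0.004, 0, 0, 0], [0, 0, 0.004, 0, 0, 0], [0, 0, 0.004, 0, 0, 0]]
  ]
}}

```text
time_s: 9.0
position: [0.4993, 0.2311, 0.0502]
tcp_rot: [[-0.267, 0.964, -0.0], [0.964, 0.267, 0.0], [0.0, 0.0, -1.0]]
force: [-2.4, -0.9, 16.9]
opening: 0.507
grasp_force: 30.0
```

>>> {"fn": "play_rows", "kwargs": {
  "motion": [
    [[0, 0, -0.003, 0, 0, 0], [0.002, 0, -0.0035, 0, 0, 0], [0.004, 0, -0.0035, 0, 0, 0], [0.004, 0, -0.0035, 0, 0, 0], [0.004, 0, -0.0035, 0, 0, 0]]
  ]
}}

```text
time_s: 9.42
position: [0.4984, 0.2346, 0.0515]
tcp_rot: [[-0.267, 0.964, -0.0], [0.964, 0.267, -0.0], [-0.0, -0.001, -1.0]]
force: [0.7, -2.5, 0.3]
opening: 0.502
grasp_force: 30.0
```

>>> {"fn": "play_rows", "kwargs": {
  "motion": [
    [[0, 0, 0, 0, 0, 0], [0, 0, 0, 0, 0, 0], [0, 0, 0, 0, 0, 0], [0, 0, 0, 0, 0, 0], [0, 0, 0, 0, 0, 0], [0, 0, 0, 0, 0, 0]]
  ],
  "fingers": 0.075
}}

```text
time_s: 9.92
position: [0.4984, 0.2349, 0.0519]
tcp_rot: [[-0.267, 0.964, -0.0], [0.964, 0.267, 0.0], [0.0, 0.0, -1.0]]
force: [-0.0, 0.4, -0.4]
opening: 0.828
grasp_force: 0.0
```

>>> {"fn": "play_rows", "kwargs": {
  "motion": [
    [[0, 0, -0.02, 0, 0, 0], [0, 0, -0.06, 0, 0, 0], [0, 0, -0.1, 0, 0, 0], [0, 0, -0.14, 0, 0, 0], [0, 0, -0.17, 0, 0, 0], [0, 0, -0.17, 0, 0, 0], [0, 0, -0.17, 0, 0, 0]]
  ],
  "fingers": 0.075
}}

```text
time_s: 10.5
position: [0.4995, 0.2351, 0.2241]
tcp_rot: [[-0.267, 0.964, 0.005], [0.964, 0.267, 0.001], [-0.0, 0.005, -1.0]]
force: [-0.4, 0.6, -0.5]
opening: 0.863
grasp_force: 0.0
```

```bash
python3 -c "
from fit import *
c=cap('wrist','w5');a=cap('scene');b=cap('side')
S=cv2.resize(a['frame'][115:215,235:345],(440,400),interpolation=cv2.INTER_CUBIC)
D=cv2.resize(b['frame'][225:310,205:295],(360,400),interpolation=cv2.INTER_CUBIC)
W=cv2.resize(c['frame'][80:330,160:360],(0,0),fx=.8,fy=.8)
o=np.zeros((600,800,3),np.uint8);o[:400,:440]=S;o[:400,440:]=D;o[400:,300:460]=W
cv2.imwrite('pics/x5.png',o[:,:,::-1])
y=np.radians(105.6)
P=lambda x:[.534+x*np.cos(y),.1055+x*np.sin(y)]
go(P(-.14)+[.22],15.6)
"
```

```text
t 10.65 p [0.4971 0.2344 0.2204] F [-0.4  0.5 -0.1] open 0.861 gf 0.0
-> [-0.2741, 0.0014, 0.0003] [-0.21, -0.01, -0.11]
```

View pics/x5.png

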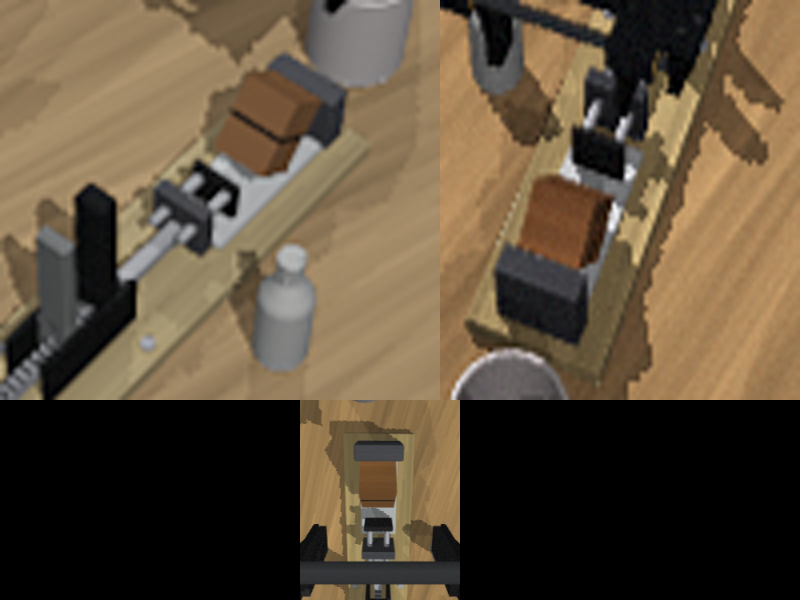

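The block sits flat at the fixed jaw, at (270,120) in the left crop, with seam parallel to the jaws and centred. Now I'll go behind the trigger with closed fingers.

>>> {"fn": "play_rows", "kwargs": {
  "motion": [
    [[-0.035, 0, 0, 0, 0, 0], [-0.07, 0, 0, 0, 0, 0], [-0.105, 0, 0, 0, 0, 0], [-0.14, 0.001, 0, 0, 0, 0], [-0.175, 0.001, 0, 0, 0, 0], [-0.21, 0.001, 0, 0, 0, 0], [-0.245, 0.001, 0, 0, 0, 0], [-0.274, 0.001, 0, 0, 0, 0]]
  ],
  "fingers": 0
}}

```text
time_s: 11.32
position: [0.572, -0.0313, 0.2196]
tcp_rot: [[-0.266, 0.964, -0.004], [0.964, 0.266, 0.001], [0.002, -0.004, -1.0]]
force: [1.3, -0.4, -0.1]
opening: 0.339
grasp_force: 0.0
```

>>> {"fn": "play_rows", "kwargs": {
  "motion": [
    [[0, 0, 0, 0, 0, 0], [0, 0, 0, 0, 0, 0], [0, 0, 0, 0, 0, 0], [0, 0, 0, 0, 0, 0], [0, 0, 0, 0, 0, 0]]
  ]
}}

```text
time_s: 11.73
position: [0.5718, -0.0275, 0.2214]
tcp_rot: [[-0.269, 0.963, -0.002], [0.963, 0.269, 0.001], [0.001, -0.001, -1.0]]
force: [-0.4, -0.2, 0.0]
opening: 0.021
grasp_force: 0.0
```

```bash
cat >> h.py <<'E'
def meas():
    y=np.radians(105.6);s=bot.read_state();d=np.array(s['position'])-[.534,.1055,0];u=np.array([np.cos(y),np.sin(y),0])
    v=np.array([-u[1],u[0],0]);F=np.array(s['force'])
    print('t %.2f clamp x %.4f y %.4f z %.4f Fx %.1f Fy %.1f Fz %.1f open %.3f'%(s['time_s'],d@u,d@v,d[2],F@u,F@v,F[2],s['opening']))
E
python3 -c "
from h import *
y=np.radians(105.6);meas()
go([.534-.135*np.cos(y),.1055-.135*np.sin(y),.13],15.6)
cap('wrist','w6')
d=finder.recognise('wrist','trigger')[:2];print(d)
d=finder.recognise('wrist','trigger_back')[:2];print(d)
"
```

```text
t 11.73 clamp x -0.1383 y -0.0007 z 0.2214 Fx -0.1 Fy 0.4 Fz 0.0 open 0.021
t 11.73 p [ 0.5718 -0.0275  0.2214] F [-0.4 -0.2  0. ] open 0.021 gf 0.0
-> [0.0032, -0.0005, 0.0914] [-0.08, -0.06, -0.0]
[{'at': [0.562, 0.024, 0.155], 'confidence': 0.96}]
[{'at': [0.5594, 0.0171, 0.1568], 'confidence': 0.9}]
```

>>> {"fn": "play_rows", "kwargs": {
  "motion": [
    [[0, 0, 0.03, 0, 0, 0], [0, 0, 0.06, 0, 0, 0], [0, 0, 0.085, 0, 0, 0], [0, 0, 0.091, 0, 0, 0], [0, 0, 0.091, 0, 0, 0], [0, 0, 0.091, 0, 0, 0], [0, 0, 0.091, 0, 0, 0]]
  ]
}}

```text
time_s: 12.47
position: [0.5739, -0.0292, 0.1326]
tcp_rot: [[-0.267, 0.964, 0.003], [0.964, 0.267, -0.001], [-0.002, 0.003, -1.0]]
force: [-0.4, -0.2, 1.1]
opening: 0.001
grasp_force: 0.0
```

```bash
python3 -c "
from h import *
meas()"
```

```text
t 12.47 clamp x -0.1404 y -0.0022 z 0.1326 Fx -0.1 Fy 0.4 Fz 1.1 open 0.001
```

>>> {"fn": "play_rows", "kwargs": {
  "motion": [
    [[0.008, 0, 0, 0, 0, 0], [0.015, 0, 0, 0, 0, 0], [0.019, 0, 0, 0, 0, 0], [0.019, 0, 0, 0, 0, 0], [0.019, 0, 0, 0, 0, 0]]
  ]
}}

```text
time_s: 12.88
position: [0.5675, -0.0102, 0.1314]
tcp_rot: [[-0.268, 0.963, 0.001], [0.963, 0.268, -0.0], [-0.0, 0.0, -1.0]]
force: [0.2, 0.8, -0.0]
opening: 0.008
grasp_force: 0.0
```

```bash
python3 -c "
from h import *
meas()"
```

```text
t 12.88 clamp x -0.1204 y -0.0012 z 0.1314 Fx 0.8 Fy -0.4 Fz -0.0 open 0.008
```

>>> {"fn": "play_rows", "kwargs": {
  "motion": [
    [[0.004, 0, 0, 0, 0, 0], [0.008, 0, 0, 0, 0, 0], [0.008, 0, 0, 0, 0, 0], [0.008, 0, 0, 0, 0, 0]]
  ]
}}

```text
time_s: 13.22
position: [0.5656, -0.0032, 0.1311]
tcp_rot: [[-0.268, 0.964, 0.001], [0.964, 0.268, -0.001], [-0.001, 0.0, -1.0]]
force: [-0.2, -1.5, 2.1]
opening: 0.0
grasp_force: 0.7
```

```bash
python3 -c "
from h import *
meas()"
```

```text
t 13.22 clamp x -0.1132 y -0.0013 z 0.1311 Fx -1.4 Fy 0.6 Fz 2.1 open 0.000
```

>>> {"fn": "play_rows", "kwargs": {
  "motion": [
    [[0.004, 0, 0, 0, 0, 0], [0.008, 0, 0, 0, 0, 0], [0.008, 0, 0, 0, 0, 0], [0.008, 0, 0, 0, 0, 0]]
  ]
}}

```text
time_s: 13.55
position: [0.564, 0.0035, 0.1312]
tcp_rot: [[-0.268, 0.963, 0.002], [0.963, 0.268, -0.003], [-0.003, 0.001, -1.0]]
force: [1.1, -6.1, 1.0]
opening: 0.004
grasp_force: 3.0
```

```bash
python3 -c "
from h import *
meas()"
```

```text
t 13.55 clamp x -0.1063 y -0.0015 z 0.1312 Fx -6.2 Fy 0.6 Fz 1.0 open 0.004
```

>>> {"fn": "play_rows", "kwargs": {
  "motion": [
    [[0.003, 0, 0, 0, 0, 0], [0.006, 0, 0, 0, 0, 0], [0.006, 0, 0, 0, 0, 0], [0.006, 0, 0, 0, 0, 0]]
  ]
}}

```text
time_s: 13.88
position: [0.5627, 0.0082, 0.1311]
tcp_rot: [[-0.269, 0.963, 0.002], [0.963, 0.269, -0.005], [-0.005, 0.001, -1.0]]
force: [1.3, -9.2, -0.5]
opening: 0.005
grasp_force: 4.4
```

```bash
python3 -c "
from h import *
meas();a=cap('scene','p1')
for n in('trigger','pad','jaw','pad_face'): print(n,[(d['at'],d['confidence']) for d in finder.recognise('scene',n)[:2]])
"
```

```text
t 13.88 clamp x -0.1014 y -0.0015 z 0.1311 Fx -9.2 Fy 1.2 Fz -0.5 open 0.005
trigger [([0.5697, 0.0137, 0.0768], 0.61), ([0.7116, -0.3692, 0.0229], 0.35)]
pad [([0.5205, 0.1745, 0.0487], 0.55)]
jaw [([0.5433, 0.1365, 0.0449], 0.74)]
pad_face [([0.5621, 0.0363, 0.0142], 0.29)]
```

>>> {"fn": "play_rows", "kwargs": {
  "motion": [
    [[0.003, 0, 0, 0, 0, 0], [0.006, 0, 0, 0, 0, 0], [0.006, 0, 0, 0, 0, 0], [0.006, 0, 0, 0, 0, 0]]
  ]
}}

```text
time_s: 14.47
position: [0.5616, 0.0126, 0.1309]
tcp_rot: [[-0.27, 0.963, 0.003], [0.963, 0.27, -0.007], [-0.008, 0.001, -1.0]]
force: [1.9, -12.2, -2.3]
opening: 0.001
grasp_force: 6.3
```

```bash
python3 -c "
from h import *
meas()"
```

```text
t 14.47 clamp x -0.0969 y -0.0016 z 0.1309 Fx -12.3 Fy 1.5 Fz -2.3 open 0.001
```

>>> {"fn": "play_rows", "kwargs": {
  "motion": [
    [[0.002, 0, 0, 0, 0, 0], [0.003, 0, 0, 0, 0, 0], [0.003, 0, 0, 0, 0, 0]]
  ]
}}

```text
time_s: 14.72
position: [0.5615, 0.0132, 0.1309]
tcp_rot: [[-0.271, 0.963, 0.004], [0.962, 0.271, -0.011], [-0.012, 0.001, -1.0]]
force: [1.8, -20.5, -3.7]
opening: 0.005
grasp_force: 9.4
```

```bash
cat > padm.py <<'E'
from fit import *
p0=[.5345,.1065,np.radians(105.6)]
def pads():
    # jaw/pad estimates along clamp x from networks in both views
    u=np.array([np.cos(p0[2]),np.sin(p0[2])]);meas()
    for cam in('scene','side'):
        cap(cam)
        for n in('jaw','pad','block'):
            print(cam,n,[(round(float((np.array(d['at'])[:2]-p0[:2])@u),4),round(d['confidence'],2)) for d in finder.recognise(cam,n)[:2]],end=' ')
        print()
E
python3 -c "
from padm import *
pads()"
```

```text
t 14.72 clamp x -0.0963 y -0.0017 z 0.1309 Fx -20.3 Fy 3.8 Fz -3.7 open 0.005
scene jaw [(0.0285, 0.89)] scene pad [(0.074, 0.62), (-0.3908, 0.52)] scene block [(0.1205, 0.9), (-0.5208, 0.89)] 
side jaw [(0.0445, 0.9), (-0.1821, 0.49)] side pad [(0.0771, 0.52), (0.0258, 0.49)] side block [(-0.2491, 0.9), (0.1455, 0.64)]
```

>>> {"fn": "play_rows", "kwargs": {
  "motion": [
    [[-0.012, 0, 0, 0, 0, 0], [-0.024, 0, 0, 0, 0, 0], [-0.024, 0, 0, 0, 0, 0], [-0.024, 0, 0, 0, 0, 0], [-0.014, 0, 0, 0, 0, 0], [-0.006, 0, 0, 0, 0, 0], [-0.001, 0, 0, 0, 0, 0], [-0.001, 0, 0, 0, 0, 0]]
  ]
}}

```text
time_s: 15.78
position: [0.5614, 0.0134, 0.131]
tcp_rot: [[-0.274, 0.962, 0.005], [0.962, 0.274, -0.013], [-0.014, 0.001, -1.0]]
force: [2.7, -21.6, -4.7]
opening: 0.0
grasp_force: 10.0
```

>>> {"fn": "play_rows", "kwargs": {
  "motion": [
    [[0, 0, 0, 0, 0, 0]]
  ]
}}

```text
time_s: 15.87
position: [0.5614, 0.0133, 0.131]
tcp_rot: [[-0.273, 0.962, 0.004], [0.962, 0.273, -0.012], [-0.012, 0.001, -1.0]]
force: [2.1, -21.1, -5.4]
opening: 0.007
grasp_force: 9.7
```

>>> {"fn": "play_rows", "kwargs": {
  "motion": [
    [[-0.012, 0, 0, 0, 0, 0], [-0.024, 0, 0, 0, 0, 0], [-0.024, 0, 0, 0, 0, 0], [-0.024, 0, 0, 0, 0, 0]]
  ]
}}

```text
time_s: 16.2
position: [0.5654, -0.0042, 0.1308]
tcp_rot: [[-0.266, 0.964, -0.001], [0.964, 0.266, 0.001], [0.001, -0.001, -1.0]]
force: [0.8, -2.1, 0.3]
opening: 0.002
grasp_force: 1.0
```

```bash
python3 -c "
from padm import *
pads()"
```

```text
t 16.20 clamp x -0.1141 y -0.0007 z 0.1308 Fx -2.2 Fy -0.2 Fz 0.3 open 0.002
scene jaw [(0.0429, 0.83)] scene pad [(0.0779, 0.6)] scene block [(-0.5195, 0.97), (0.1227, 0.81)] 
side jaw [(0.0489, 0.85)] side pad [(0.267, 0.72), (0.0867, 0.61)] side block [(0.1457, 0.77), (-0.2447, 0.66)]
```

>>> {"fn": "play_rows", "kwargs": {
  "motion": [
    [[-0.006, 0, 0, 0, 0, 0], [-0.006, 0, 0, 0, 0, 0], [-0.006, 0, 0, 0, 0, 0], [0.004, 0, 0, 0, 0, 0], [0.014, 0, 0, 0, 0, 0], [0.02, 0, 0, 0, 0, 0], [0.0235, 0, 0, 0, 0, 0], [0.0235, 0, 0, 0, 0, 0]]
  ]
}}

```text
time_s: 17.27
position: [0.5619, 0.0132, 0.1311]
tcp_rot: [[-0.273, 0.962, 0.005], [0.962, 0.273, -0.011], [-0.012, 0.002, -1.0]]
force: [1.8, -16.7, -4.3]
opening: 0.005
grasp_force: 8.4
```

>>> {"fn": "play_rows", "kwargs": {
  "motion": [
    [[0, 0, 0, 0, 0, 0], [-0.014, 0, 0, 0, 0, 0], [-0.028, 0, 0, 0, 0, 0], [-0.028, 0, 0, 0, 0, 0], [-0.028, 0, 0, 0, 0, 0]]
  ]
}}

```text
time_s: 17.68
position: [0.5666, -0.009, 0.1308]
tcp_rot: [[-0.266, 0.964, -0.001], [0.964, 0.266, 0.001], [0.002, -0.001, -1.0]]
force: [0.2, 0.6, 0.3]
opening: 0.007
grasp_force: 0.0
```

```bash
python3 -c "
from padm import *
pads()"
```

```text
t 17.68 clamp x -0.1191 y -0.0006 z 0.1308 Fx 0.5 Fy -0.4 Fz 0.3 open 0.007
scene jaw [(0.0509, 0.74)] scene pad [(0.0858, 0.68), (-0.0566, 0.67)] scene block [(-0.5215, 0.96), (-0.2587, 0.84)] 
side jaw [(0.0579, 0.56)] side pad [(0.088, 0.65), (-0.0944, 0.43)] side block [(-0.2478, 0.89), (0.1422, 0.83)]
```

>>> {"fn": "play_rows", "kwargs": {
  "motion": [
    [[0.008, 0, 0, 0, 0, 0], [0.018, 0, 0, 0, 0, 0], [0.025, 0, 0, 0, 0, 0], [0.0285, 0, 0, 0, 0, 0], [0.0285, 0, 0, 0, 0, 0], [0.014, 0, 0, 0, 0, 0], [0, 0, 0, 0, 0, 0], [0, 0, 0, 0, 0, 0]]
  ]
}}

```text
time_s: 18.75
position: [0.5681, -0.0109, 0.1311]
tcp_rot: [[-0.265, 0.964, 0.001], [0.964, 0.265, -0.0], [-0.001, 0.001, -1.0]]
force: [0.4, 0.4, -0.5]
opening: 0.006
grasp_force: 0.0
```

>>> {"fn": "play_rows", "kwargs": {
  "motion": [
    [[0, 0, 0, 0, 0, 0], [0.01, 0, 0, 0, 0, 0], [0.019, 0, 0, 0, 0, 0], [0.025, 0, 0, 0, 0, 0], [0.0285, 0, 0, 0, 0, 0], [0.0285, 0, 0, 0, 0, 0], [0.0285, 0, 0, 0, 0, 0]]
  ]
}}

```text
time_s: 19.33
position: [0.5614, 0.0132, 0.1309]
tcp_rot: [[-0.273, 0.962, 0.004], [0.962, 0.273, -0.012], [-0.013, 0.001, -1.0]]
force: [2.0, -22.5, -6.6]
opening: 0.006
grasp_force: 10.1
```

>>> {"fn": "play_rows", "kwargs": {
  "motion": [
    [[-0.014, 0, 0, 0, 0, 0], [-0.0285, 0, 0, 0, 0, 0], [-0.0285, 0, 0, 0, 0, 0], [-0.0285, 0, 0, 0, 0, 0]]
  ]
}}

```text
time_s: 19.67
position: [0.5664, -0.0084, 0.1308]
tcp_rot: [[-0.266, 0.964, -0.002], [0.964, 0.266, 0.001], [0.002, -0.001, -1.0]]
force: [0.3, 0.8, 0.2]
opening: 0.004
grasp_force: 0.0
```

```bash
python3 -c "
from padm import *
pads()"
```

```text
t 19.67 clamp x -0.1184 y -0.0006 z 0.1308 Fx 0.7 Fy -0.5 Fz 0.2 open 0.004
scene jaw [(0.056, 0.57)] scene pad [(0.0874, 0.53)] scene block [(0.1226, 0.86), (-0.2853, 0.62)] 
side jaw [(0.0623, 0.7)] side pad [(0.0925, 0.41), (-0.0916, 0.41)] side block [(0.1427, 0.79), (-0.2441, 0.69)]
```

>>> {"fn": "play_rows", "kwargs": {
  "motion": [
    [[-0.01, 0, -0.03, 0, 0, 0], [-0.01, 0, -0.065, 0, 0, 0], [0.0, 0, -0.085, 0, 0, 0], [0.035, 0, -0.085, 0, 0, 0], [0.075, 0, -0.085, 0, 0, 0], [0.115, 0, -0.085, 0, 0, 0], [0.15, 0, -0.085, 0, 0, 0], [0.178, 0, -0.085, 0, 0, 0]]
  ]
}}

```text
time_s: 20.73
position: [0.5181, 0.1647, 0.2161]
tcp_rot: [[-0.268, 0.963, -0.001], [0.963, 0.268, 0.001], [0.001, -0.0, -1.0]]
force: [-0.0, -0.4, -0.7]
opening: 0.002
grasp_force: 0.0
```

>>> {"fn": "play_rows", "kwargs": {
  "motion": [
    [[0, 0, 0, 0, 0, 0], [0, 0, 0, 0, 0, 0], [0, 0, 0, 0, 0, 0], [0, 0, 0, 0, 0, 0], [0, 0, 0, 0, 0, 0], [0, 0, 0, 0, 0, 0]]
  ]
}}

```text
time_s: 21.23
position: [0.52, 0.1611, 0.2159]
tcp_rot: [[-0.265, 0.964, -0.0], [0.964, 0.265, -0.0], [-0.0, -0.0, -1.0]]
force: [0.4, -0.0, 0.1]
opening: 0.004
grasp_force: 0.0
```

```bash
cat > look.py <<'E'
import sys
from padm import *
def look(name):
    meas();c=cap('wrist',name);f=c['frame']
    P=lambda x,z:proj(c,T(p0,[(x,0,z)]))[0].round(1).tolist()
    print('jaw in inner top',P(.165,.068),'x.1 z.057',P(.1,.057),'x.05 z.065',P(.05,.065))
    cx=int(P(.1,.057)[0]); g=f[:,cx-3:cx+4].astype(int).mean(1)
    for r in range(120,320,1): print(r,g[r].round().astype(int).tolist(),end=' | ' if r%4 else '\n')
    return c
if __name__=='__main__': look(sys.argv[1])
E
python3 look.py w7
```

```text
t 21.23 clamp x 0.0573 y -0.0015 z 0.2159 Fx -0.1 Fy -0.4 Fz 0.1 open 0.004
jaw in inner top [257.2, 70.7] x.1 z.057 [257.7, 144.4] x.05 z.065 [258.0, 196.5]
120 [106, 73, 42]
121 [106, 73, 42] | 122 [106, 73, 41] | 123 [106, 73, 42] | 124 [107, 73, 41]
125 [107, 73, 43] | 126 [104, 72, 40] | 127 [64, 49, 35] | 128 [22, 22, 22]
129 [47, 37, 28] | 130 [107, 74, 42] | 131 [106, 73, 41] | 132 [106, 73, 41]
133 [107, 74, 42] | 134 [106, 73, 41] | 135 [106, 74, 43] | 136 [107, 74, 42]
137 [107, 74, 43] | 138 [106, 73, 42] | 139 [106, 74, 43] | 140 [106, 72, 41]
141 [106, 73, 42] | 142 [100, 69, 39] | 143 [65, 45, 26] | 144 [63, 44, 26]
145 [18, 18, 18] | 146 [21, 22, 22] | 147 [28, 28, 29] | 148 [32, 32, 33]
149 [35, 36, 36] | 150 [36, 34, 36] | 151 [35, 35, 36] | 152 [36, 35, 36]
153 [36, 37, 37] | 154 [53, 54, 54] | 155 [106, 109, 109] | 156 [107, 110, 110]
157 [107, 110, 110] | 158 [106, 109, 109] | 159 [106, 110, 109] | 160 [106, 109, 109]
161 [106, 109, 108] | 162 [106, 108, 108] | 163 [107, 109, 109] | 164 [104, 107, 107]
165 [67, 68, 70] | 166 [31, 30, 33] | 167 [30, 32, 33] | 168 
[... 2263 characters left out ...]
 [39, 40, 41] | 283 [41, 42, 43] | 284 [42, 44, 46]
285 [44, 47, 48] | 286 [46, 48, 50] | 287 [46, 48, 50] | 288 [47, 50, 52]
289 [49, 50, 53] | 290 [52, 53, 56] | 291 [54, 55, 57] | 292 [46, 48, 50]
293 [47, 49, 49] | 294 [50, 52, 53] | 295 [48, 50, 52] | 296 [49, 50, 53]
297 [48, 51, 52] | 298 [49, 52, 53] | 299 [49, 51, 53] | 300 [49, 53, 53]
301 [49, 52, 54] | 302 [48, 51, 52] | 303 [50, 52, 54] | 304 [49, 51, 53]
305 [48, 50, 52] | 306 [49, 50, 52] | 307 [46, 48, 49] | 308 [47, 49, 50]
309 [44, 47, 47] | 310 [34, 34, 35] | 311 [25, 25, 25] | 312 [25, 27, 27]
313 [23, 23, 24] | 314 [25, 27, 27] | 315 [25, 26, 26] | 316 [25, 25, 27]
317 [24, 24, 25] | 318 [23, 25, 26] | 319 [24, 26, 28] |
```

View pics/w7.png

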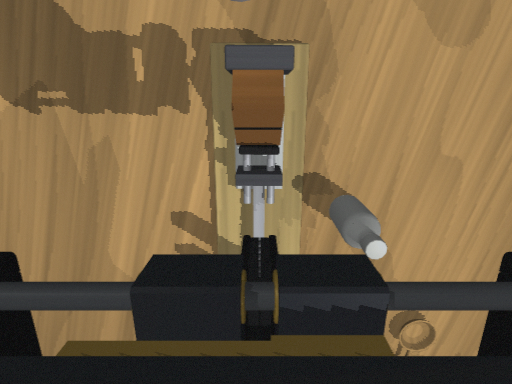

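The picture shows the block against the fixed jaw. The pad at row ~150 sits right at the block's near edge (row 143), the jaw plate top covers rows 174-185, and the rods are still fully extended. I'll convert these to positions.

```bash
cat > gap.py <<'E'
from padm import *
def rx(c,row,z):
    u=np.array([np.cos(p0[2]),np.sin(p0[2])])
    return float((onplane(c,[(258,row)],z)[0,:2]-p0[:2])@u)*1000
def gap(name):
    meas();c=cap('wrist',name);f=c['frame'].astype(int)
    px=np.median(f[:,254:262],1); g=px.mean(1); br=px[:,0]-px[:,2]
    r=np.arange(384)
    last=lambda m:r[m].max()
    blk=last((br>25)&(r>80)&(r<240))       # last wood row
    rods=r[(g>90)&(br<10)&(r>blk)&(r<270)]  # bright bar seen in the gap, then bar behind jaw
    k=np.split(rods,np.nonzero(np.diff(rods)>3)[0]+1)
    print('blk end',blk,'bright runs',[(int(a[0]),int(a[-1])) for a in k if len(a)])
    a=k[0];b=k[1]
    pb=rx(c,a[0]-.5,.057); jb=rx(c,b[0]-.5,.065)
    print('block near %.1f pad back %.1f jaw back %.1f  gap(jaw front-pad) %.1f squeeze %.1f'%(rx(c,blk-1.5,.06),pb,jb,pb-jb-12,26-(pb-jb-12)))
    print('stop row', [int(v) for v in r[(br[r]>25)&(r<blk)][:1]])
    return c
if __name__=='__main__':
    import sys;gap(sys.argv[1])
E
python3 gap.py w8
```

```text
t 21.28 clamp x 0.0575 y -0.0015 z 0.2159 Fx 1.2 Fy 0.1 Fz -0.0 open 0.008
blk end 144 bright runs [(155, 164), (186, 237)]
block near 102.4 pad back 90.4 jaw back 61.4  gap(jaw front-pad) 17.0 squeeze 9.0
stop row [0]
```

```bash
python3 - <<'E'
from gap import *
c=cap('wrist');f=c['frame'].astype(int)
px=np.median(f[:,254:262],1).astype(int)
for r in list(range(40,76)): print(r,px[r].tolist(),end=' ')
print()
q=lambda r,z:round(rx(c,r,z),1)
print('stop in',q(69,.068),'block far',q(69,.06),'seam',q(127,.06),q(130,.06),'near top',q(142.5,.06),'pad front top',q(146.5,.057),q(145,.057),'pad back',q(154.3,.057),'jaw front',q(173.7,.065),'back',q(185.7,.065))
# off-centre columns: bed/pad/rods
for col in (243,248,268,273):
  print(col,[int(v) for v in f[138:190,col].mean(1)])
R=np.array(c['R']);print((-R.T@np.array(c['t']).ravel()).round(4))
E
```

```text
40 [85, 68, 45] 41 [86, 69, 46] 42 [85, 68, 45] 43 [83, 72, 50] 44 [93, 83, 56] 45 [70, 65, 53] 46 [64, 66, 69] 47 [75, 77, 81] 48 [74, 75, 80] 49 [74, 77, 80] 50 [73, 76, 78] 51 [74, 75, 80] 52 [74, 74, 79] 53 [75, 77, 80] 54 [75, 74, 80] 55 [74, 75, 79] 56 [72, 74, 79] 57 [74, 76, 79] 58 [75, 76, 80] 59 [75, 77, 81] 60 [75, 77, 81] 61 [76, 77, 82] 62 [76, 77, 81] 63 [75, 76, 80] 64 [73, 75, 79] 65 [73, 75, 79] 66 [74, 75, 80] 67 [73, 73, 78] 68 [70, 69, 74] 69 [68, 66, 69] 70 [104, 75, 47] 71 [125, 85, 47] 72 [127, 87, 49] 73 [127, 87, 49] 74 [127, 87, 47] 75 [123, 84, 47] 
stop in 166.7 block far 167.4 seam 117.0 114.2 near top 102.5 pad front top 98.3 99.8 pad back 90.8 jaw front 73.3 back 61.4
243 [72, 74, 74, 75, 71, 49, 44, 23, 19, 29, 30, 36, 39, 40, 34, 30, 37, 95, 96, 95, 93, 93, 91, 112, 110, 110, 109, 95, 71, 71, 72, 69, 69, 38, 41, 37, 49, 73, 75, 76, 75, 71, 71, 72, 70, 74, 71, 74, 97, 112, 111, 85]
248 [74, 73, 73, 72, 74, 72, 46, 26, 24, 24, 32, 39, 35, 39, 36, 33, 56, 176, 175, 173, 175, 186, 184, 187, 184, 187, 186, 182, 100, 99, 97, 97, 97, 65, 36, 40, 46, 74, 73, 74, 72, 72, 69, 70, 72, 73, 72, 81, 153, 182, 182, 183]
268 [75, 74, 74, 73, 73, 46, 40, 30, 22, 29, 32, 38, 37, 37, 36, 37, 42, 104, 103, 102, 105, 111, 122, 123, 123, 125, 122, 122, 124, 103, 103, 104, 102, 60, 39, 37, 43, 72, 76, 73, 75, 71, 72, 72, 72, 74, 71, 74, 80, 115, 115, 115]
273 [75, 74, 73, 73, 70, 75, 45, 26, 23, 20, 29, 33, 34, 35, 36, 39, 49, 155, 155, 154, 153, 152, 154, 155, 157, 156, 155, 150, 97, 107, 87, 86, 83, 57, 37, 38, 42, 72, 74, 76, 73, 73, 70, 72, 77, 74, 73, 77, 102, 144, 141, 141]
[0.4979 0.2421 0.3612]
```

```bash
python3 - <<'E'
from gap import *
from scipy.ndimage import label
c=cap('wrist','w9');f=c['frame'].astype(int)
for r in range(66,150,3):
  row=f[r]; print(r,[ (int(x),row[x].tolist()) for x in ()], end='')
  g=np.abs(np.diff(row.sum(1))); k=[int(i) for i in np.nonzero(g[220:300]>40)[0]+220]; print(k,row[245].tolist(),row[275].tolist())
a=cap('scene','s9');b=cap('side','d9')
for n,im in(('scene',a),('side',b)):
  P=[(x,y,z) for x in(.105,.165) for y in(.022,-.022) for z in(.02,.06)]
  print(n,'flat pred',proj(im,T(p0,P)).round(1).tolist())
  s=[(.133,y,z) for y in(.022,-.022) for z in (.06,.02)];print(' seam pred',proj(im,T(p0,[(.135,.022,.06),(.135,-.022,.06),(.135,-.022,.02)])).round(1).tolist())
np.savez('cams.npz',**{n+k:np.array(v[k]) for n,v in(('w',c),('s',a),('d',b)) for k in('R','t','camera_matrix')})
im=a['frame'].astype(int)
for r in range(120,175):
  print(r,''.join('#' if (p[0]-p[2]>30 and p[0]<125 and p[0]-p[1]>22) else ('.' if p.sum()>150 else 'o') for p in im[r,270:335]))
E
```

```text
66 [][224, 293, 294] [74, 75, 80] [75, 75, 82]
69 [][225, 292, 293] [65, 66, 68] [70, 69, 73]
72 [][227, 228, 231, 232, 283, 289, 290, 291] [129, 90, 51] [121, 84, 43]
75 [][282, 283, 285, 286, 287] [127, 85, 48] [122, 84, 47]
78 [][282, 283, 285] [119, 80, 42] [117, 80, 43]
81 [][282, 283, 285] [117, 79, 42] [115, 80, 44]
84 [][282, 283] [116, 78, 45] [114, 80, 47]
87 [][282, 283] [116, 79, 44] [115, 78, 43]
90 [][283, 284] [122, 83, 47] [121, 84, 47]
93 [][283, 284] [118, 81, 47] [118, 79, 45]
96 [][283, 284] [118, 80, 46] [112, 78, 43]
99 [][283, 284] [112, 79, 47] [109, 74, 40]
102 [][283, 284] [113, 79, 42] [113, 79, 43]
105 [][231, 232, 283, 284] [111, 76, 45] [110, 76, 42]
108 [][231, 283, 284] [109, 74, 42] [108, 75, 40]
111 [][231, 232, 283, 284] [109, 75, 47] [106, 73, 44]
114 [][283, 284] [105, 71, 39] [106, 72, 38]
117 [][282, 283] [107, 73, 43] [107, 73, 41]
120 [][282, 283] [106, 73, 40] [107, 73, 40]
123 [][281, 282] [105, 71, 39] [107, 74, 42]
126 [][281, 282, 283] [108, 74, 44] [106, 75, 44]
129 [][234, 280, 281, 282, 283] [35, 32, 27] [25, 24, 22]
132 [][234, 280, 2
[... 3957 characters left out ...]

165 ......................ooo........................................
166 ......................ooo........................................
167 .....................oooo........................................
168 ....................ooooo........................................
169 ...................ooooo.........................................
170 .....................ooo.........................................
171 .................................................................
172 .................................................................
173 .................................................................
174 .................................................................
```

```bash
cat > bfit.py <<'E'
from padm import *
from scipy.optimize import minimize
def wood(im,roi):
    im=im.astype(int);m=((im[:,:,0]-im[:,:,2]>28)&(im[:,:,0]<135)&(im[:,:,0]-im[:,:,1]>18))
    k=np.zeros(m.shape,bool);k[roi]=True;m=(m&k).astype(np.uint8)
    m=cv2.morphologyEx(m,cv2.MORPH_CLOSE,np.ones((5,5)))
    n,l,s,_=cv2.connectedComponentsWithStats(m);i=1+s[1:,4].argmax();return l==i
def pts(q):
    x,y,z,pit,yaw=q;P=np.array([(a,b,c) for a in(-.03,.03) for b in(-.022,.022) for c in(-.02,.02)]+[(0,.022,.02),(0,-.022,.02)])
    from scipy.spatial.transform import Rotation as Ro
    P=P@Ro.from_euler('ZY',[yaw,pit],degrees=True).as_matrix().T
    return T(p0,P+[x,y,z])
def iou(c,m,q):
    S=4;h=cv2.convexHull((proj(c,pts(q)[:8])*S+S/2).astype(np.int32));r=np.zeros((384*S,512*S),np.uint8);cv2.fillConvexPoly(r,h,1)
    r=cv2.resize(r.astype(np.float32),(512,384),interpolation=cv2.INTER_AREA);return np.minimum(r,m).sum()/np.maximum(r,m).sum()
def run(ims,masks,inits):
    res=[]
    for q0 in inits:
        f=lambda d:-sum(iou(c,m,np.array(q0)+np.array(d)*[.001,.001,.001,1,1]) for c,m in zip(ims,masks))
        r=minimize(f,np.zeros(5),method='Nelder-Mead',options=dict(initial_simplex=np.vstack([np.zeros(5),np.diag([4,3,4,8,4])]),maxiter=250))
        q=np.array(q0)+r.x*[.001,.001,.001,1,1];res.append((r.fun/len(ims),q))
    return sorted(res,key=lambda t:t[0])
E
python3 - <<'E'
from bfit import *
Z=np.load('cams.npz');C={n:{k:Z[n+k] for k in('R','t','camera_matrix')} for n in'wsd'}
I={n:cv2.imread('pics/%s9.png'%n)[:,:,::-1] for n in'wsd'}
M={'w':wood(I['w'],np.s_[66:146,228:288]),'s':wood(I['s'],np.s_[128:165,285:320]),'d':wood(I['d'],np.s_[240:300,215:260])}
for n in'wsd': ys,xs=np.nonzero(M[n]);print(n,M[n].sum(),xs.min(),xs.max(),ys.min(),ys.max())
np.set_printoptions(precision=4,suppress=True)
for s,q in run([C['w'],C['s']],[M['w'],M['s']],[[.135,0,.04,p,0] for p in(0,30,-30,60,-60,90)]):
  print(round(s,3),q,[round(iou(C[n],M[n],q),2) for n in'wsd'],'seam w',proj(C['w'],pts(q)[8:]).round(0).tolist(),'zmin %.3f xmax %.3f xmin %.3f'%(pts(q)[:8,2].min(),*[(g(((pts(q)[:8,:2]-p0[:2])@[np.cos(p0[2]),np.sin(p0[2])]))) for g in(np.max,np.min)]))
im=I['d'].astype(int)
for r in range(245,300):
  print(r,''.join('#' if (p[0]-p[2]>28 and p[0]<135 and p[0]-p[1]>18) else ('.' if p.sum()>150 else 'o') for p in im[r,212:262]))
E
```

```text
w 3793 231 284 70 145
s 584 285 314 129 158
d 394 215 250 258 281
-0.821 [  0.1324   0.0003   0.06   124.5956  -0.3926] [np.float32(0.98), np.float32(0.67), np.float32(0.81)] seam w [[234.0, 92.0], [281.0, 92.0]] zmin 0.024 xmax 0.166 xmin 0.099
-0.821 [  0.1323   0.0002   0.0608 -55.0971  -0.2768] [np.float32(0.97), np.float32(0.67), np.float32(0.8)] seam w [[233.0, 129.0], [282.0, 129.0]] zmin 0.025 xmax 0.166 xmin 0.099
-0.82 [  0.1322   0.0004   0.0588 -54.4289  -0.56  ] [np.float32(0.97), np.float32(0.67), np.float32(0.82)] seam w [[233.0, 129.0], [281.0, 129.0]] zmin 0.023 xmax 0.166 xmin 0.098
-0.802 [ 0.1325  0.0004  0.061  11.0582 -0.7569] [np.float32(0.96), np.float32(0.65), np.float32(0.6)] seam w [[231.0, 106.0], [283.0, 106.0]] zmin 0.036 xmax 0.166 xmin 0.099
-0.802 [ 0.1325  0.0004  0.0635 10.5756 -0.7146] [np.float32(0.95), np.float32(0.65), np.float32(0.6)] seam w [[231.0, 106.0], [283.0, 106.0]] zmin 0.038 xmax 0.166 xmin 0.099
-0.792 [  0.1352   0.0006   0.0557 -13.2434  -1.1081] [np.float32(0.95), np.float32(0.63), np.float32(0.59)] seam w [[232.0, 112.0], [282.0,
[... 2366 characters left out ...]
oooooooooooo......oo...........###......
288 .......oooooooooooooooooo..ooo...........###......
289 .......ooooooooooooooooooooooo#..........###......
290 ........oooooooooooooooooooooo..........#####.....
291 ........oooooooooooooooooooooo..........#.##......
292 .........ooooooooooooooooooooo......##.#####.....#
293 ...........o.ooooooooooooooooo......#..######....#
294 ...............oooooooooooooo.....#....######....#
295 .ooo...#.........oooooooooooo.......#.#######...##
296 ...oo.o..............ooooooo.....#....#######...##
297 .#..#....o..............oooo#........########..###
298 .......#oooooo........#...........#.##########.###
299 .....#..............................##########.###
```

The block is really tilted about 55°. Its far edge must have caught the fixed jaw's top as I lowered it. I'll pick it up again, level it on free worktop, and re-place it.

```bash
cat >> h.py <<'E'
def gc(x,y,z,tilt=0):
    """tool-frame move to clamp coords (p0 frame), tool leaning `tilt` deg about clamp y (+: body towards fixed jaw)"""
    from scipy.spatial.transform import Rotation as Ro
    w=np.radians(105.6);s=bot.read_state();R=np.array(s['tcp_rot']);p=np.array(s['position'])
    U=np.array([np.cos(w),np.sin(w),0]);V=np.array([-U[1],U[0],0])
    Rt=Ro.from_rotvec(np.radians(tilt)*V).as_matrix()@np.c_[U,-V,[0,0,-1]]
    d=p-[.5345,.1065,0];F=np.array(s['force'])
    print('t %.2f clamp'%s['time_s'],np.round([d@U,d@V,d[2]],4),'F',np.round([F@U,F@V,F[2]],1),'open %.3f gf %.0f'%(s['opening'],s['grasp_force']))
    print('->',np.round(R.T@(np.array([.5345,.1065,0])+x*U+y*V+[0,0,z]-p),4).tolist(),np.round(np.degrees(Ro.from_matrix(R.T@Rt).as_rotvec()),1).tolist())
E
python3 -c "
from h import *
gc(.1325,0,.06)"
```

```text
t 21.53 clamp [ 0.0574 -0.0006  0.2159] F [ 0.5  0.1 -0.4] open 0.003 gf 0
-> [0.075, -0.0008, 0.1559] [-0.0, -0.0, -0.1]
```

>>> {"fn": "play_rows", "kwargs": {
  "motion": [
    [[0.03, 0, -0.01, 0, 0, 0], [0.06, -0.001, -0.01, 0, 0, 0], [0.076, -0.002, -0.01, 0, 0, 0], [0.076, -0.002, -0.01, 0, 0, 0], [0.076, -0.002, -0.01, 0, 0, 0], [0.076, -0.002, -0.01, 0, 0, 0], [0.076, -0.002, -0.01, 0, 0, 0]]
  ],
  "fingers": 0.075
}}

```text
time_s: 22.12
position: [0.4977, 0.2341, 0.2259]
tcp_rot: [[-0.266, 0.964, 0.0], [0.964, 0.266, -0.0], [-0.0, -0.0, -1.0]]
force: [-0.5, -0.1, 0.5]
opening: 0.45
grasp_force: 0.0
```

```bash
python3 -c "
from h import *
gc(.1325,0,.06)"
```

```text
t 22.12 clamp [0.1328 0.0011 0.2259] F [0.1 0.5 0.5] open 0.450 gf 0
-> [-0.0002, 0.0011, 0.1659] [-0.0, 0.0, -0.2]
```

>>> {"fn": "play_rows", "kwargs": {
  "motion": [
    [[0, 0.001, 0.02, 0, 0, 0], [0, 0.001, 0.04, 0, 0, 0], [0, 0.001, 0.06, 0, 0, 0], [0, 0.001, 0.075, 0, 0, 0], [0, 0.001, 0.09, 0, 0, 0], [0, 0.001, 0.09, 0, 0, 0], [0, 0.001, 0.09, 0, 0, 0], [0, 0.001, 0.09, 0, 0, 0]]
  ],
  "fingers": 0.075
}}

```text
time_s: 22.78
position: [0.4991, 0.2348, 0.1366]
tcp_rot: [[-0.266, 0.964, 0.001], [0.964, 0.266, 0.0], [-0.0, 0.001, -1.0]]
force: [0.3, -0.4, -0.3]
opening: 0.855
grasp_force: 0.0
```

>>> {"fn": "play_rows", "kwargs": {
  "motion": [
    [[0, 0, 0.03, 0, 0, 0], [0, 0, 0.06, 0, 0, 0], [0, 0, 0.075, 0, 0, 0], [0, 0, 0.076, 0, 0, 0], [0, 0, 0.076, 0, 0, 0]]
  ]
}}

```text
time_s: 23.2
position: [0.4987, 0.2352, 0.0603]
tcp_rot: [[-0.267, 0.964, 0.0], [0.964, 0.267, 0.0], [0.0, 0.0, -1.0]]
force: [0.3, -0.3, 0.4]
opening: 0.867
grasp_force: 0.0
```

>>> {"fn": "play_rows", "kwargs": {
  "motion": [
    [[0, 0, 0, 0, 0, 0], [0, 0, 0, 0, 0, 0], [0, 0, 0, 0, 0, 0], [0, 0, 0, 0, 0, 0], [0, 0, 0, 0, 0, 0], [0, 0, 0, 0, 0, 0], [0, 0, 0, 0, 0, 0], [0, 0, 0, 0, 0, 0]]
  ],
  "fingers": 0.03
}}

```text
time_s: 23.87
position: [0.4984, 0.2353, 0.0604]
tcp_rot: [[-0.267, 0.964, 0.0], [0.964, 0.267, 0.0], [0.0, 0.0, -1.0]]
force: [-0.9, 0.1, 4.7]
opening: 0.502
grasp_force: 30.0
```

```bash
python3 -c "
from h import *
gc(.009,.126,.23)"
```

```text
t 23.87 clamp [1.338e-01 1.000e-04 6.040e-02] F [0.4 0.8 4.7] open 0.502 gf 30
-> [-0.125, -0.1256, -0.1697] [0.0, -0.0, -0.1]
```

>>> {"fn": "play_rows", "kwargs": {
  "motion": [
    [[0, 0, -0.02, 0, 0, 0], [0, 0, -0.05, 0, 0, 0], [0, 0, -0.09, 0, 0, 0], [-0.015, -0.015, -0.11, 0, 0, 0], [-0.04, -0.04, -0.11, 0, 0, 0], [-0.065, -0.065, -0.11, 0, 0, 0], [-0.09, -0.09, -0.11, 0, 0, 0], [-0.115, -0.115, -0.11, 0, 0, 0]]
  ]
}}

```text
time_s: 24.53
position: [0.417, 0.0928, 0.1699]
tcp_rot: [[-0.268, 0.963, 0.0], [0.963, 0.268, -0.0], [-0.0, -0.0, -1.0]]
force: [0.0, -1.1, -1.2]
opening: 0.504
grasp_force: 30.0
```

>>> {"fn": "play_rows", "kwargs": {
  "motion": [
    [[-0.01, -0.01, 0.01, 0, -6, 0], [-0.01, -0.01, 0.03, 0, -12, 0], [-0.01, -0.01, 0.045, 0, -18, 0], [-0.01, -0.01, 0.06, 0, -24, 0], [-0.01, -0.01, 0.075, 0, -30, 0], [-0.01, -0.01, 0.085, 0, -36, 0], [-0.01, -0.01, 0.085, 0, -42, 0], [-0.01, -0.01, 0.085, 0, -44, 0]]
  ]
}}

```text
time_s: 25.2
position: [0.4119, 0.0816, 0.0841]
tcp_rot: [[-0.194, 0.964, 0.183], [0.705, 0.267, -0.657], [-0.682, 0.001, -0.732]]
force: [-0.1, -0.7, -1.4]
opening: 0.503
grasp_force: 30.0
```

```bash
python3 -c "
from h import *
gc(.009,.126,.045,44);a=cap('scene','s10');b=cap('side','d10')
im=a['frame'].astype(int)
y=np.array(bot.read_state()['position']);u=proj(a,y)[0].astype(int);print(u)
for r in range(u[1]-14,u[1]+18): print(r,''.join('#' if (p[0]-p[2]>30 and p[0]<125 and p[0]-p[1]>22) else ('.' if p.sum()>150 else 'o') for p in im[r,u[0]-22:u[0]+22]))
"
```

```text
t 25.20 clamp [0.009  0.1248 0.0841] F [-0.7  0.3 -1.4] open 0.503 gf 30
-> [0.0267, -0.0013, 0.0286] [-0.0, -1.0, -0.1]
[240 142]
128 ...............ooooooo...........ooooooooooo
129 ...............ooooooo...........ooooooooo..
130 ...............ooooo###...........oooooooo..
131 ..............ooooo.#..............oooooo...
132 ..............ooooo#..####..........ooooo...
133 ..............ooo.#..#######.......oooooo..o
134 ..............oo.#..##########.....ooooooooo
135 .............oo.#..#########.##...oooooooooo
136 .............oo#...###########.#..ooooooooo.
137 .............ooo##..#########..#ooooooooo...
138 ............o##.oo#..########.#.oooooooo....
139 ............##.##oo##..######.#ooooooooo....
140 ...........##....#.oo##..###...oooooooo.....
141 ..........##.####.##oo##..#..#oooooooo......
142 .........##.######..##oo##..#.ooooooo.......
143 ........############.##oo####ooooooo........
144 .......##..##########..##oo#ooooooo.........
145 ........##..###########..#ooooooooo.........
146 ........o###.##########.##oooooooo..........
147 .........o.##..#######.###ooooooo...........
148 ..........oo###.#####.####.oooooo...........
149 ............o.##..##.####.oooooo............
150 .............oo###..#####.oooooo............
151 ...........#o.oo.#######.oooooo.............
152 .............o.ooo######ooooooo.............
153 ..............o..oo.####.ooooo..............
154 ................o.o.######..................
155 .................ooo######..................
156 ..................#o#####...................
157 ....................####....................
158 .....................##.....................
159 .....................#......................
```

>>> {"fn": "play_rows", "kwargs": {
  "motion": [
    [[0.014, 0, 0.015, 0, 0, 0], [0.024, 0, 0.026, 0, 0, 0], [0.034, 0, 0.037, 0, 0, 0], [0.034, 0, 0.037, 0, 0, 0], [0.034, 0, 0.037, 0, 0, 0]]
  ]
}}

```text
time_s: 25.72
position: [0.4112, 0.0806, 0.0349]
tcp_rot: [[-0.196, 0.964, 0.178], [0.709, 0.265, -0.653], [-0.677, -0.002, -0.736]]
force: [-0.1, -0.3, -1.4]
opening: 0.504
grasp_force: 30.0
```

```bash
python3 -c "
from h import *
gc(.009,.126,.025,44)"
```

```text
t 25.72 clamp [0.0082 0.1257 0.0349] F [-0.3  0.2 -1.4] open 0.504 gf 30
-> [0.0073, -0.0003, 0.0067] [-0.2, -1.4, -0.1]
```

>>> {"fn": "play_rows", "kwargs": {
  "motion": [
    [[0.002, 0, 0.002, 0, 0, 0], [0.004, 0, 0.004, 0, 0, 0], [0.004, 0, 0.004, 0, 0, 0]]
  ]
}}

```text
time_s: 25.97
position: [0.4115, 0.0815, 0.0294]
tcp_rot: [[-0.196, 0.964, 0.18], [0.709, 0.266, -0.653], [-0.678, 0.0, -0.735]]
force: [-0.6, -1.2, -1.7]
opening: 0.505
grasp_force: 30.0
```

>>> {"fn": "play_rows", "kwargs": {
  "motion": [
    [[0.002, 0, 0.002, 0, 0, 0], [0.004, 0, 0.004, 0, 0, 0], [0.004, 0, 0.004, 0, 0, 0], [0.004, 0, 0.004, 0, 0, 0]]
  ]
}}

```text
time_s: 26.3
position: [0.4116, 0.081, 0.0258]
tcp_rot: [[-0.196, 0.963, 0.183], [0.704, 0.268, -0.658], [-0.683, 0.0, -0.731]]
force: [-0.2, 3.3, 11.5]
opening: 0.505
grasp_force: 30.0
```

>>> {"fn": "play_rows", "kwargs": {
  "motion": [
    [[0, 0, 0, 0, 0, 0], [0, 0, 0, 0, 0, 0], [0, 0, 0, 0, 0, 0], [0, 0, 0, 0, 0, 0], [0, 0, 0, 0, 0, 0], [0, 0, 0, 0, 0, 0], [0, 0, 0, 0, 0, 0], [0, 0, 0, 0, 0, 0]]
  ],
  "fingers": 0.08
}}

```text
time_s: 26.97
position: [0.411, 0.0816, 0.0233]
tcp_rot: [[-0.196, 0.964, 0.18], [0.708, 0.266, -0.654], [-0.678, -0.001, -0.735]]
force: [-0.1, -1.2, -0.3]
opening: 0.907
grasp_force: 0.0
```

```bash
python3 -c "
from h import *
gc(.009,.126,.19,0)"
```

```text
t 26.97 clamp [0.0092 0.1256 0.0233] F [-1.1  0.4 -0.3] open 0.907 gf 0
-> [-0.1133, -0.0006, -0.1223] [-0.1, 42.7, -0.1]
```

>>> {"fn": "play_rows", "kwargs": {
  "motion": [
    [[-0.02, 0, -0.022, 0, 0, 0], [-0.045, 0, -0.049, 0, 6, 0], [-0.07, 0, -0.076, 0, 13, 0], [-0.09, 0, -0.098, 0, 20, 0], [-0.105, 0, -0.114, 0, 27, 0], [-0.113, 0, -0.122, 0, 34, 0], [-0.113, 0, -0.122, 0, 41, 0], [-0.113, 0, -0.122, 0, 43, 0]]
  ]
}}

```text
time_s: 27.63
position: [0.4117, 0.0819, 0.1915]
tcp_rot: [[-0.263, 0.964, 0.031], [0.956, 0.264, -0.129], [-0.132, -0.004, -0.991]]
force: [-1.4, -0.1, -0.2]
opening: 0.917
grasp_force: 0.0
```

>>> {"fn": "play_rows", "kwargs": {
  "motion": [
    [[0, 0, 0, 0, 0, 0], [0, 0, 0, 0, 0, 0], [0, 0, 0, 0, 0, 0], [0, 0, 0, 0, 0, 0]]
  ]
}}

```text
time_s: 27.97
position: [0.4095, 0.0817, 0.1882]
tcp_rot: [[-0.263, 0.965, 0.024], [0.955, 0.264, -0.135], [-0.137, -0.013, -0.991]]
force: [0.5, -0.3, -0.4]
opening: 0.918
grasp_force: 0.0
```

```bash
python3 - <<'E'
from bfit import *
gc(.009,.126,.025)
c=cap('wrist','w11')
f=c['frame'].astype(int)
ph=proj(c,T(p0,[(.009+a,.126+b,.04) for a in(-.03,.03) for b in(-.022,.022)]));print('flat pred',ph.round(0).tolist())
x0,y0=ph.min(0).astype(int)-18;x1,y1=ph.max(0).astype(int)+18
m=wood(c['frame'],np.s_[max(0,y0):y1,max(0,x0):x1])
rect=cv2.minAreaRect(np.argwhere(m)[:,::-1].astype(np.float32));print(rect)
for r in range(max(0,y0),y1,3): print(r,''.join('#' if m[r,q] and f[r,q].sum()>130 else ('S' if m[r,q] or f[r,q].sum()<110 else '.') for q in range(max(0,x0),x1,2)))
E
```

```text
t 27.97 clamp [0.0098 0.127  0.1882] F [-0.4 -0.4 -0.4] open 0.918 gf 0
-> [0.0216, 0.0032, 0.1618] [-0.8, 7.9, -0.3]
flat pred [[284.0, 200.0], [240.0, 200.0], [286.0, 140.0], [238.0, 140.0]]
((261.0, 165.5), (87.0, 84.0), 90.0)
122 ..#########################................
125 ############################...............
128 ##############################.............
131 .###############################...........
134 .#################################.........
137 .#################################.........
140 ###################################........
143 ##################################.........
146 .#################################.........
149 .#################################.........
152 .#################################.........
155 .###################################..#....
158 .##################################...#####
161 .##################################...#####
164 ..#################################..######
167 ..#########################################
170 ..#########################################
173 .##########SSSSSSSSSSSSSSSSSSSSSSS#########
176 .....######################################
179 .......###########################.....####
182 ..........########################......###
185 ...........#######################.........
188 ............#####################..........
191 ............#####################..........
194 ............###############################
197 ............###############################
200 ............###############################
203 .................................#########.
206 ....................................##.....
209 .....................................#.....
212 ...........................................
215 ...........................................
```

>>> {"fn": "play_rows", "kwargs": {
  "motion": [
    [[0.005, 0, 0, 0, 4, 0], [0.01, 0.001, 0, 0, 8, 0], [0, 0.001, 0, 0, 8, 0], [0, 0.001, 0, 0, 8, 0], [0, 0.001, 0, 0, 8, 0]]
  ]
}}

```text
time_s: 28.43
position: [0.4116, 0.0812, 0.1888]
tcp_rot: [[-0.262, 0.965, -0.011], [0.965, 0.262, -0.001], [0.002, -0.011, -1.0]]
force: [0.4, 0.2, 0.2]
opening: 0.919
grasp_force: 0.0
```

```bash
python3 - <<'E'
from bfit import *
gc(.009,.126,.025)
c=cap('wrist','w12')
f=c['frame'].astype(int)
ph=proj(c,T(p0,[(.009+a,.126+b,.04) for a in(-.03,.03) for b in(-.022,.022)]));print('flat pred',ph.round(0).tolist())
x0,y0=ph.min(0).astype(int)-16;x1,y1=ph.max(0).astype(int)+16
for r in range(y0,y1,3): print(r,''.join('%3d'%(v//10) for v in f[r,x0:x1:3].sum(1)), '|',''.join('%3d'%(v) for v in (f[r,x0:x1:6,0]-f[r,x0:x1:6,1])))
print(x0)
E
```

```text
t 28.43 clamp [0.0087 0.1252 0.1888] F [ 0.1 -0.5  0.2] open 0.919 gf 0
-> [0.0, 0.001, 0.1638] [-0.6, -0.1, -0.4]
flat pred [[282.0, 219.0], [238.0, 220.0], [283.0, 160.0], [236.0, 160.0]]
144  21 26 25 26 26 26 27 26 26 26 25 25 23 24 25 37 36 35 36 41 40 38 38 38 39 39 |  18 21 22 22 20 21 20 21 32 32 35 35 32
147  23 26 25 25 26 27 26 26 26 25 25 24 22 25 25 24 27 36 38 42 40 38 38 38 39 38 |  18 21 19 23 22 21 18 22 26 32 35 31 32
150  26 25 24 25 26 27 26 26 25 25 26 23 24 25 25 25 23 24 31 42 39 39 37 38 39 38 |  19 22 22 23 21 20 19 24 21 27 33 33 35
153  23 25 26 25 26 27 27 26 26 25 25 23 23 25 25 23 23 24 27 27 38 38 38 39 39 37 |  21 21 20 19 21 20 20 20 19 22 33 33 34
156  26 26 26 25 26 27 26 16 14 15 15 15 14 15 15 15 14 15 15 15 13 37 38 39 38 36 |  22 22 21 22 26 21 25 23 22 21 22 34 34
159  25 25 25 25 27 27 25 16 15 15 14 14 15 15 14 14 15 14 13 14 14 25 38 38 38 36 |  21 20 23 21 21 20 19 19 20 21 21 33 33
162  26 25 25 26 27 26 23 20 21 20 20 21 21 20 20 21 21 20 21 20 21 21 37 39 37 36 |  23 20 22 32 31 29 30 31 31 33 31 31 30
165  26 25 26 26 27 26 26 27 27 27 
[... 2268 characters left out ...]
27 26 27 26 26 24 22 24 23 22 |  35 33 35 31 40 40 41 42 43 42 45 18 18
222  42 41 39 39 40 35 36 36 36 39 38 37 36 34 34 35 35 35 34 21 21 22 23 23 23 22 |  37 33 33 32 32 34 32 30 30 29 17 19 18
225  41 40 39 40 38 35 35 36 37 39 39 40 35 34 34 35 34 34 33 34 22 21 23 24 22 22 |  35 36 33 31 31 35 31 30 31 29 19 18 19
228  42 40 38 39 37 34 36 36 38 39 39 40 38 34 35 35 34 35 33 34 34 32 22 21 20 20 |  36 34 32 30 33 36 33 29 29 29 30 19 17
231  41 39 38 39 36 35 35 36 39 38 40 39 38 37 35 36 34 35 33 34 34 35 35 31 20 20 |  36 33 32 30 35 36 31 31 30 29 30 31 17
234  40 39 40 38 35 34 35 36 39 39 40 39 37 38 35 35 35 33 34 34 35 35 34 33 32 21 |  36 34 29 30 32 35 32 30 31 29 30 31 26
220
```

The block lies flat again: top face rows 162–220, columns 238–283, seam mid at row 191.5. I'll grasp it low and carry it tilted, near end first.

>>> {"fn": "play_rows", "kwargs": {
  "motion": [
    [[-0.0015, 0, 0.04, 0.6, 0, 0], [-0.0015, 0, 0.08, 0.6, 0, 0], [-0.0015, 0, 0.12, 0.6, 0, 0], [-0.0015, 0, 0.15, 0.6, 0, 0], [-0.0015, 0, 0.164, 0.6, 0, 0], [-0.0015, 0, 0.166, 0.6, 0, 0], [-0.0015, 0, 0.166, 0.6, 0, 0]]
  ]
}}

```text
time_s: 29.07
position: [0.4096, 0.0805, 0.0223]
tcp_rot: [[-0.264, 0.964, -0.023], [0.965, 0.264, -0.003], [0.004, -0.023, -1.0]]
force: [-0.9, -0.3, 0.4]
opening: 0.92
grasp_force: 0.0
```

>>> {"fn": "play_rows", "kwargs": {
  "motion": [
    [[0, 0, 0, 0, 0, 0], [0, 0, 0, 0, 0, 0], [0, 0, 0, 0, 0, 0], [0, 0, 0, 0, 0, 0], [0, 0, 0, 0, 0, 0], [0, 0, 0, 0, 0, 0], [0, 0, 0, 0, 0, 0], [0, 0, 0, 0, 0, 0]]
  ],
  "fingers": 0.03
}}

```text
time_s: 29.73
position: [0.4108, 0.0801, 0.0235]
tcp_rot: [[-0.262, 0.965, -0.019], [0.965, 0.262, -0.002], [0.003, -0.019, -1.0]]
force: [0.6, 0.7, 6.0]
opening: 0.504
grasp_force: 29.9
```

```bash
python3 -c "
from h import *
gc(.123,0,.18,-35)"
```

```text
t 29.73 clamp [0.0078 0.1262 0.0235] F [ 0.6 -0.7  6. ] open 0.504 gf 30
-> [0.1165, 0.1224, -0.1585] [-0.9, 34.8, -0.7]
```

>>> {"fn": "play_rows", "kwargs": {
  "motion": [
    [[0, 0, -0.02, -1, 0, -0.5], [0, 0, -0.055, -1, 0, -0.5], [0, 0, -0.09, -1, 0, -0.5], [0, 0, -0.125, -1, 0, -0.5], [0.01, 0.01, -0.15, -1, 0, -0.5], [0.03, 0.03, -0.158, -1, 0, -0.5], [0.055, 0.055, -0.158, -1, 0, -0.5], [0.08, 0.08, -0.158, -1, 0, -0.5]]
  ]
}}

```text
time_s: 30.4
position: [0.4701, 0.1795, 0.1808]
tcp_rot: [[-0.27, 0.963, -0.002], [0.963, 0.27, 0.002], [0.003, -0.002, -1.0]]
force: [-1.2, 0.2, -1.7]
opening: 0.504
grasp_force: 29.8
```

```bash
python3 -c "
from h import *
gc(.123,0,.18,-35)"
```

```text
t 30.40 clamp [0.0876 0.0424 0.1808] F [ 0.5  1.1 -1.7] open 0.504 gf 30
-> [0.0354, 0.0424, 0.0008] [-0.1, 34.8, 0.0]
```

>>> {"fn": "play_rows", "kwargs": {
  "motion": [
    [[0.015, 0.018, 0, 0, 5, 0], [0.028, 0.033, 0, 0, 11, 0], [0.034, 0.04, 0, 0, 17, 0], [0.034, 0.04, 0, 0, 23, 0], [0.034, 0.04, 0, 0, 29, 0], [0.034, 0.04, 0, 0, 35, 0], [0.034, 0.04, 0, 0, 35, 0], [0.034, 0.04, 0, 0, 35, 0]]
  ]
}}

```text
time_s: 31.07
position: [0.4988, 0.221, 0.1784]
tcp_rot: [[-0.216, 0.963, -0.159], [0.789, 0.269, 0.552], [0.575, -0.006, -0.818]]
force: [-0.3, -0.2, -2.3]
opening: 0.503
grasp_force: 29.8
```

>>> {"fn": "play_rows", "kwargs": {
  "motion": [
    [[0, 0, 0, 0, 0, 0], [0, 0, 0, 0, 0, 0]]
  ]
}}

```text
time_s: 31.23
position: [0.4985, 0.223, 0.18]
tcp_rot: [[-0.221, 0.962, -0.159], [0.788, 0.272, 0.553], [0.575, -0.003, -0.818]]
force: [0.0, -0.3, -0.1]
opening: 0.503
grasp_force: 29.8
```

```bash
python3 - <<'E'
from bfit import *
gc(.123,0,.110,-35)
a=cap('scene','s13');b=cap('side','d13');c=cap('wrist','w13')
# expected block pose & hull in side/scene
s=bot.read_state();
for n,im in(('scene',a),('side',b)):
  u=np.array([np.cos(p0[2]),np.sin(p0[2])]);d=np.array(s['position'])-[*p0[:2],0]
  P=pts([d[:2]@u,0,d[2],-35,0]);h=proj(im,P);print(n,h.round(0).tolist())
  f=im['frame'].astype(int);x0,y0=h.min(0).astype(int)-4;x1,y1=h.max(0).astype(int)+5
  for r in range(y0,y1): print(r,''.join('#' if (p[0]-p[2]>28 and p[0]<135 and p[0]-p[1]>18) else ('.' if p.sum()>150 else 'o') for p in f[r,x0:x1]))
  print(x0)
E
```

```text
t 31.23 clamp [0.1219 0.0033 0.18  ] F [-0.3  0.1 -0.1] open 0.503 gf 30
-> [-0.0394, 0.0035, 0.0579] [-0.3, -0.1, 0.1]
scene [[306.0, 133.0], [301.0, 130.0], [293.0, 125.0], [288.0, 121.0], [318.0, 113.0], [314.0, 109.0], [305.0, 106.0], [300.0, 102.0], [294.0, 112.0], [308.0, 120.0]]
97 ooooooooo...ooo....##..................
98 oo..oooooo..ooo........................
99 oo..oooo....oooo...#...................
100 oooooooo....oooooo.....................
101 .ooooo.....oooooooo.......##...........
102 .oooo......oooooooo.........#..........
103 ...........oooooooooo......oo.#........
104 oo.........ooooooooooo....ooooo........
105 oo........ooooooooooooooooooooooo......
106 ....o....ooooo..oooooooooooooooooo.....
107 ........oooooo..oooooooooooooooooooo...
108 .o.....oooooo...oooo##oooooooooooooo...
109 ......ooooooo.#.ooo###oooooooooooo...oo
110 .....ooooooo...ooo###.oooooooooooo..ooo
111 ...oooooooo..#.ooo##.oooooooooooooooooo
112 ooooooooooo...ooo###ooooooooooooooooooo
113 oooooooooo#..ooo###.ooooooooooooooooooo
114 oooooooooo...oooo##oooooooooooooooooooo
115 oooooooooo..oooooooo
[... 1857 characters left out ...]
########ooooo...
244 ...###o###################oooooo...
245 #####.o###################oooooo...
246 #####oo###################oooooo...
247 #####.o##################oooooo....
248 ##########################ooooo....
249 .########################oooooo....
250 .########################oooooo....
251 ..#######################oooooo....
252 ...######################ooooo.....
253 ....#####################oooo......
254 ....#######.#############oooo....o.
255 ......#####....#########oooooooooo.
256 ..................#####ooooooooooo.
257 ..................o..##ooooo..oooo.
258 ......................oooooo..oooo.
259 .....................oooooo...oooo.
260 ......................oooo....oooo.
219
```

>>> {"fn": "play_rows", "kwargs": {
  "motion": [
    [[-0.01, 0.0035, 0.014, 0, 0, 0], [-0.02, 0.0035, 0.029, 0, 0, 0], [-0.03, 0.0035, 0.044, 0, 0, 0], [-0.039, 0.0035, 0.058, 0, 0, 0], [-0.039, 0.0035, 0.058, 0, 0, 0], [-0.039, 0.0035, 0.058, 0, 0, 0]]
  ]
}}

```text
time_s: 31.88
position: [0.5012, 0.2252, 0.1097]
tcp_rot: [[-0.22, 0.962, -0.16], [0.787, 0.272, 0.554], [0.577, -0.005, -0.817]]
force: [0.6, 0.5, -1.4]
opening: 0.503
grasp_force: 29.8
```

```bash
python3 -c "
from h import *
gc(.123,0,.0842,-35)"
```

```text
t 31.88 clamp [1.233e-01 1.000e-04 1.097e-01] F [ 0.3 -0.7 -1.4] open 0.503 gf 30
-> [-0.0149, 0.0003, 0.0206] [-0.3, -0.2, -0.0]
```

>>> {"fn": "play_rows", "kwargs": {
  "motion": [
    [[-0.005, 0, 0.007, 0, 0, 0], [-0.01, 0, 0.014, 0, 0, 0], [-0.0145, 0, 0.0205, 0, 0, 0], [-0.0145, 0, 0.0205, 0, 0, 0], [-0.0145, 0, 0.0205, 0, 0, 0]]
  ]
}}

```text
time_s: 32.3
position: [0.5012, 0.2248, 0.0844]
tcp_rot: [[-0.219, 0.963, -0.16], [0.787, 0.271, 0.555], [0.577, -0.004, -0.817]]
force: [-0.3, 1.1, -0.4]
opening: 0.504
grasp_force: 29.8
```

```bash
python3 -c "
from h import *
gc(.1243,0,.080,-20);gc(.130,0,.071,0)"
```

```text
t 32.30 clamp [0.1229 0.0002 0.0844] F [ 1.2  0.  -0.4] open 0.504 gf 30
-> [-0.0014, 0.0002, 0.0044] [-0.3, -15.2, -0.0]
t 32.30 clamp [0.1229 0.0002 0.0844] F [ 1.2  0.  -0.4] open 0.504 gf 30
-> [-0.0019, 0.0003, 0.015] [-0.3, -35.2, 0.0]
```

>>> {"fn": "play_rows", "kwargs": {
  "motion": [
    [[-0.0005, 0, 0.0015, 0, -5, 0], [-0.001, 0, 0.003, 0, -10, 0], [-0.0014, 0, 0.0044, 0, -15, 0], [-0.0016, 0, 0.007, 0, -20, 0], [-0.0018, 0, 0.0098, 0, -25, 0], [-0.0019, 0, 0.0125, 0, -30, 0], [-0.0019, 0, 0.015, 0, -35, 0], [-0.0019, 0, 0.015, 0, -35, 0]]
  ]
}}

```text
time_s: 32.97
position: [0.4985, 0.2346, 0.0717]
tcp_rot: [[-0.274, 0.962, -0.003], [0.962, 0.274, 0.001], [0.002, -0.002, -1.0]]
force: [-1.5, 2.9, -0.3]
opening: 0.5
grasp_force: 29.8
```

>>> {"fn": "play_rows", "kwargs": {
  "motion": [
    [[0, 0, 0, 0, 0, 0], [0, 0, 0, 0, 0, 0]]
  ]
}}

```text
time_s: 33.13
position: [0.4994, 0.232, 0.0716]
tcp_rot: [[-0.271, 0.963, -0.005], [0.963, 0.271, 0.004], [0.005, -0.003, -1.0]]
force: [-0.5, 2.5, 1.1]
opening: 0.507
grasp_force: 29.8
```

```bash
python3 -c "
from h import *
gc(.130,0,.043,0)"
```

```text
t 33.13 clamp [0.1303 0.     0.0716] F [ 2.6 -0.2  1.1] open 0.507 gf 30
-> [-0.0004, 0.0001, 0.0286] [-0.2, -0.3, 0.1]
```

>>> {"fn": "play_rows", "kwargs": {
  "motion": [
    [[0, 0, 0.008, 0, 0, 0], [0, 0, 0.016, 0, 0, 0], [0, 0, 0.022, 0, 0, 0], [0, 0, 0.025, 0, 0, 0], [0, 0, 0.025, 0, 0, 0], [0, 0, 0.025, 0, 0, 0]]
  ]
}}

```text
time_s: 33.63
position: [0.4992, 0.2311, 0.0454]
tcp_rot: [[-0.27, 0.963, -0.006], [0.963, 0.27, 0.002], [0.003, -0.005, -1.0]]
force: [-1.6, 3.9, -2.3]
opening: 0.499
grasp_force: 29.8
```

```bash
python3 -c "
from h import *
gc(.130,0,.043,0)"
```

```text
t 33.63 clamp [0.1295 0.0005 0.0454] F [ 4.2  0.5 -2.3] open 0.499 gf 30
-> [0.0005, 0.0005, 0.0024] [-0.3, -0.2, 0.1]
```

>>> {"fn": "play_rows", "kwargs": {
  "motion": [
    [[0, 0, 0.0015, 0, 0, 0], [0, 0, 0.003, 0, 0, 0], [0, 0, 0.003, 0, 0, 0], [0, 0, 0.003, 0, 0, 0]]
  ]
}}

```text
time_s: 33.97
position: [0.4995, 0.2313, 0.0436]
tcp_rot: [[-0.271, 0.963, -0.004], [0.963, 0.271, 0.002], [0.003, -0.003, -1.0]]
force: [-1.9, 3.7, 1.8]
opening: 0.5
grasp_force: 29.9
```

```bash
python3 -c "
from h import *
gc(.130,0,.043,0)"
```

```text
t 33.97 clamp [1.296e-01 1.000e-04 4.360e-02] F [4.  0.8 1.8] open 0.500 gf 30
-> [0.0004, 0.0001, 0.0006] [-0.2, -0.2, 0.1]
```

>>> {"fn": "play_rows", "kwargs": {
  "motion": [
    [[0.0015, 0, -0.001, 0, 0, 0], [0.003, 0, -0.001, 0, 0, 0], [0.004, 0, -0.001, 0, 0, 0], [0.004, 0, -0.001, 0, 0, 0], [0.004, 0, -0.001, 0, 0, 0]]
  ]
}}

```text
time_s: 34.38
position: [0.4985, 0.2352, 0.0442]
tcp_rot: [[-0.271, 0.962, -0.004], [0.962, 0.271, 0.002], [0.003, -0.003, -1.0]]
force: [-1.2, 1.7, -1.0]
opening: 0.503
grasp_force: 29.9
```

```bash
python3 -c "
from h import *
gc(.133,0,.0436,0)"
```

```text
t 34.38 clamp [0.1336 0.     0.0442] F [ 2.   0.7 -1. ] open 0.503 gf 30
-> [-0.0007, 0.0, 0.0006] [-0.2, -0.2, 0.1]
```

>>> {"fn": "play_rows", "kwargs": {
  "motion": [
    [[0, 0, 0, 0, 0, 0], [0, 0, 0, 0, 0, 0], [0, 0, 0, 0, 0, 0], [0, 0, 0, 0, 0, 0], [0, 0, 0, 0, 0, 0], [0, 0, 0, 0, 0, 0]]
  ],
  "fingers": 0.072
}}

```text
time_s: 34.88
position: [0.4987, 0.2352, 0.0444]
tcp_rot: [[-0.271, 0.963, -0.004], [0.963, 0.271, 0.002], [0.003, -0.003, -1.0]]
force: [-1.1, -0.2, 0.2]
opening: 0.804
grasp_force: 0.0
```

>>> {"fn": "play_rows", "kwargs": {
  "motion": [
    [[0, 0, -0.02, 0, 0, 0], [0, 0, -0.06, 0, 0, 0], [-0.01, 0, -0.1, 0, 0, 0], [-0.03, 0, -0.14, 0, 0, 0], [-0.055, 0, -0.172, 0, 0, 0], [-0.075, 0, -0.172, 0, 0, 0], [-0.075, 0, -0.172, 0, 0, 0], [-0.075, 0, -0.172, 0, 0, 0]]
  ],
  "fingers": 0
}}

```text
time_s: 35.55
position: [0.5197, 0.1619, 0.2166]
tcp_rot: [[-0.269, 0.963, -0.003], [0.963, 0.269, 0.003], [0.003, -0.002, -1.0]]
force: [-0.3, 0.1, -0.2]
opening: 0.307
grasp_force: 0.0
```

>>> {"fn": "play_rows", "kwargs": {
  "motion": [
    [[0, 0, 0, 0, 0, 0], [0, 0, 0, 0, 0, 0]]
  ]
}}

```text
time_s: 35.72
position: [0.5184, 0.1633, 0.2149]
tcp_rot: [[-0.272, 0.962, -0.007], [0.962, 0.272, 0.002], [0.004, -0.006, -1.0]]
force: [0.3, 0.2, 0.2]
opening: 0.148
grasp_force: 0.0
```

```bash
cat > chk.py <<'E'
import sys
from gap import *
n=sys.argv[1];gc(-.12,0,.22)
c=cap('wrist',n);f=c['frame'].astype(int)
for r in range(64,196,2):
  row=f[r];px=np.median(row[254:262],0).astype(int)
  br=row[:,0]-row[:,2];w=np.nonzero((br[220:300]>25)&(row[220:300,0]<135)&(row[220:300,0]-row[220:300,1]>22))[0]+220
  print(r,px.tolist(),(int(w.min()),int(w.max())) if len(w) else '',end=' ; ' if r%6 else '\n')
P=[(.165,.0,.068),(.165,0,.06),(.135,.022,.06),(.135,-.022,.06),(.105,.022,.06),(.105,-.022,.06)]
print('\nflat pred: stop, far, seam l r, near l r',proj(c,T(p0,P)).round(1).tolist())
E
python3 chk.py w14; python3 gap.py w15
```

```text
t 35.72 clamp [0.0591 0.0003 0.2149] F [ 0.1 -0.4  0.2] open 0.148 gf 0
-> [-0.1791, -0.0003, -0.0058] [-0.3, -0.2, 0.2]
64 [77, 78, 83]  ; 66 [75, 76, 80] 
68 [75, 77, 80]  ; 70 [75, 75, 80]  ; 72 [66, 68, 71] 
74 [67, 55, 45]  ; 76 [123, 84, 48] (237, 285) ; 78 [123, 83, 48] (237, 285)
80 [123, 83, 48] (237, 285) ; 82 [124, 86, 49] (237, 284) ; 84 [134, 91, 51] (237, 284)
86 [135, 92, 53] (237, 281) ; 88 [135, 92, 53] (237, 283) ; 90 [135, 92, 52] (237, 278)
92 [135, 92, 53] (237, 278) ; 94 [134, 92, 52] (237, 276) ; 96 [134, 92, 52] (237, 284)
98 [134, 92, 52] (237, 278) ; 100 [134, 92, 52] (237, 283) ; 102 [134, 92, 54] (237, 282)
104 [134, 92, 52] (237, 280) ; 106 [131, 90, 52] (237, 283) ; 108 [34, 36, 37] 
110 [34, 35, 37]  ; 112 [134, 91, 51] (240, 283) ; 114 [133, 92, 53] (239, 283)
116 [134, 91, 51] (238, 282) ; 118 [134, 92, 52] (237, 283) ; 120 [134, 91, 51] (237, 283)
122 [134, 91, 51] (237, 282) ; 124 [135, 93, 52] (237, 278) ; 126 [135, 93, 51] (237, 283)
128 [135, 91, 52] (237, 282) ; 130 [135, 92, 51] (237, 280) ; 132 [135, 91, 52] (238, 278)
134 [134, 92, 52] (240, 
[... 367 characters left out ...]
14, 116, 116]  ; 168 [95, 98, 98] 
170 [32, 34, 35]  ; 172 [36, 34, 37]  ; 174 [37, 37, 40] 
176 [38, 38, 41]  ; 178 [70, 71, 75]  ; 180 [72, 76, 78] 
182 [69, 72, 77]  ; 184 [70, 72, 75]  ; 186 [73, 75, 79] 
188 [75, 75, 81]  ; 190 [150, 152, 156]  ; 192 [149, 152, 157] 
194 [150, 152, 157]  ; 
flat pred: stop, far, seam l r, near l r [[260.2, 74.6], [260.2, 75.3], [236.2, 110.2], [284.0, 110.3], [236.9, 143.0], [283.2, 143.1]]
t 35.77 clamp x 0.0600 y -0.0006 z 0.2149 Fx 0.5 Fy -0.1 Fz -0.5 open 0.100
blk end 142 bright runs [(151, 168), (189, 243), (247, 249), (254, 256), (260, 262), (267, 268)]
block near 107.5 pad back 97.6 jaw back 61.8  gap(jaw front-pad) 23.8 squeeze 2.2
stop row [2]
```

Now flat: block rows 75–142, seam at row 109, exactly as predicted; pad squeeze is about 2 mm. One full pump held should bring it to about 10 mm.

>>> {"fn": "play_rows", "kwargs": {
  "motion": [
    [[-0.03, 0, -0.006, 0, 0, 0], [-0.06, 0, -0.006, 0, 0, 0], [-0.095, 0, -0.006, 0, 0, 0], [-0.13, 0, -0.006, 0, 0, 0], [-0.16, 0, -0.006, 0, 0, 0], [-0.185, 0, -0.006, 0, 0, 0], [-0.198, 0, -0.006, 0, 0, 0], [-0.198, 0, -0.006, 0, 0, 0]]
  ],
  "fingers": 0
}}

```text
time_s: 36.48
position: [0.5741, -0.0298, 0.2208]
tcp_rot: [[-0.269, 0.963, -0.004], [0.963, 0.269, 0.002], [0.003, -0.003, -1.0]]
force: [-0.2, 0.3, 0.1]
opening: 0.007
grasp_force: 0.0
```

>>> {"fn": "play_rows", "kwargs": {
  "motion": [
    [[0, 0, 0, 0, 0, 0], [0, 0, 0, 0, 0, 0], [0, 0, 0.03, 0, 0, 0], [0, 0, 0.06, 0, 0, 0], [0, 0, 0.085, 0, 0, 0], [0, 0, 0.09, 0, 0, 0], [0, 0, 0.09, 0, 0, 0], [0, 0, 0.09, 0, 0, 0]]
  ]
}}

```text
time_s: 37.15
position: [0.5732, -0.0267, 0.1321]
tcp_rot: [[-0.272, 0.962, -0.003], [0.962, 0.272, 0.002], [0.003, -0.003, -1.0]]
force: [0.4, -0.1, -0.3]
opening: 0.005
grasp_force: 0.0
```

```bash
python3 -c "
from h import *
meas();gc(-.12,.0,.131)"
```

```text
t 37.15 clamp x -0.1378 y -0.0022 z 0.1321 Fx -0.2 Fy -0.4 Fz -0.3 open 0.005
t 37.15 clamp [-0.1387 -0.0015  0.1321] F [-0.2 -0.4 -0.3] open 0.005 gf 0
-> [0.0187, -0.0014, 0.0011] [-0.1, -0.2, 0.2]
```

>>> {"fn": "play_rows", "kwargs": {
  "motion": [
    [[0.012, -0.001, 0.001, 0, 0, 0], [0.02, -0.001, 0.001, 0, 0, 0], [0.026, -0.001, 0.001, 0, 0, 0], [0.031, -0.001, 0.001, 0, 0, 0], [0.036, -0.001, 0.001, 0, 0, 0], [0.04, -0.001, 0.001, 0, 0, 0], [0.042, -0.001, 0.001, 0, 0, 0], [0.042, -0.001, 0.001, 0, 0, 0]]
  ]
}}

```text
time_s: 37.82
position: [0.562, 0.0101, 0.1318]
tcp_rot: [[-0.273, 0.962, 0.0], [0.962, 0.273, -0.003], [-0.003, -0.001, -1.0]]
force: [-0.4, -10.5, 2.4]
opening: 0.008
grasp_force: 5.3
```

>>> {"fn": "play_rows", "kwargs": {
  "motion": [
    [[0.002, 0, 0, 0, 0, 0], [0.003, 0, 0, 0, 0, 0], [0.003, 0, 0, 0, 0, 0], [0.003, 0, 0, 0, 0, 0]]
  ]
}}

```text
time_s: 38.15
position: [0.5616, 0.0116, 0.1318]
tcp_rot: [[-0.273, 0.962, 0.001], [0.962, 0.273, -0.005], [-0.005, -0.001, -1.0]]
force: [0.6, -12.2, 1.2]
opening: 0.007
grasp_force: 6.2
```

```bash
python3 -c "
from padm import *
pads()
c=cap('wrist','w16');f=c['frame'].astype(int)
print(proj(c,T(p0,[(.04,0,.065),(.07,0,.065),(.097,0,.057)])).round(0).tolist())"
```

```text
t 38.15 clamp x -0.0979 y -0.0014 z 0.1318 Fx -11.9 Fy 2.7 Fz 1.2 open 0.007
scene jaw [(0.0661, 0.92)] scene pad [(0.0937, 0.69)] scene block [(-0.2844, 0.9), (0.1352, 0.86)] 
side jaw [(0.0663, 0.67)] side pad [(0.0891, 0.59), (0.3471, 0.25)] side block [(0.1328, 0.88), (-0.4997, 0.7)] 
[[258.0, 2.0], [258.0, -59.0], [259.0, -110.0]]
```

>>> {"fn": "play_rows", "kwargs": {
  "motion": [
    [[0.001, 0, 0, 0, 0, 0], [0.003, 0, 0, 0, 0, 0], [0.003, 0, 0, 0, 0, 0], [0.003, 0, 0, 0, 0, 0]]
  ]
}}

```text
time_s: 38.93
position: [0.5614, 0.0129, 0.1317]
tcp_rot: [[-0.274, 0.962, 0.002], [0.962, 0.274, -0.008], [-0.008, -0.001, -1.0]]
force: [0.4, -17.2, 0.4]
opening: 0.004
grasp_force: 8.4
```

```bash
python3 - <<'E'
from bfit import *
pads()
a=cap('scene','s17');b=cap('side','d17')
for n,im,x0,x1,y0,y1 in(('scene',a,265,325,125,172),('side',b,212,262,235,300)):
  print(n,'pred block corners',proj(im,pts([.135,0,.04,0,0])).round(0).tolist(),'pad/jaw tops',proj(im,T(p0,[(.105,0,.057),(.097,0,.057),(.085,0,.065),(.081,0,.065),(.069,0,.065)])).round(1).tolist())
  f=im['frame'].astype(int)
  for r in range(y0,y1): print(r,''.join('#' if (p[0]-p[2]>28 and p[0]<145 and p[0]-p[1]>20) else ('.' if p.sum()>260 else '-' if p.sum()>170 else 'o') for p in f[r,x0:x1]))
E
```

```text
t 38.93 clamp x -0.0966 y -0.0015 z 0.1317 Fx -16.7 Fy 4.2 Fz 0.4 open 0.004
scene jaw [(0.0673, 0.79)] scene pad [(0.0958, 0.41)] scene block [(-0.2871, 0.93), (-0.2605, 0.82)] 
side jaw [(0.0673, 0.76), (0.0179, 0.68)] side pad [(0.0169, 0.44)] side block [(-0.2444, 0.88), (0.1281, 0.85)] 
scene pred block corners [[302.0, 163.0], [303.0, 154.0], [290.0, 155.0], [290.0, 146.0], [314.0, 150.0], [315.0, 142.0], [302.0, 143.0], [303.0, 134.0], [297.0, 140.0], [309.0, 148.0]] pad/jaw tops [[296.3, 150.9], [294.6, 152.6], [292.2, 153.3], [291.3, 154.2], [288.6, 156.8]]
125 ............................................#---............
126 .............................................#--............
127 .............................................#--............
128 .......................................#.......-............
129 .......................................----.................
130 ......................................------................
131 ....................................#---------..............
132 ................................#.#..----------.............
133 ...
[... 5681 characters left out ...]
ooooooooooooo-----oo..---.-..#--##......
288 #......ooooooooooooooooooo-ooo.----.-...-##-#.....
289 .......ooooooooooooooooooooooo.---.-...---##......
290 .......ooooooooooooooooooooooo------...-####......
291 .......-oooooooooooooooooooooo---..-..--###.......
292 ........-ooooooooooooooooooooo-----..#-###........
293 --.......--ooooooooooooooooooo---.-...-###........
294 oo--......-----oooooooooooooo---.-#..--###........
295 -oooo--...-------oooooooooooo-.---...-####........
296 .-ooooo---.----------ooooooo------..--###.........
297 .-#---oooo-oo-----------oooo---.-..#-####.........
298 ..-ooooooooooo--------.-.--------..--###..........
299 .....#........--oo---..-..------...-####..........
```

The block is flat and clamped in both views. I'll release briefly to read the pad gap from above; the ratchet holds.

>>> {"fn": "play_rows", "kwargs": {
  "motion": [
    [[-0.012, 0, 0, 0, 0, 0], [-0.028, 0, 0, 0, 0, 0], [-0.034, 0, -0.02, 0, 0, 0], [-0.034, 0, -0.06, 0, 0, 0], [-0.034, 0, -0.088, 0, 0, 0], [-0.02, 0, -0.088, 0, 0, 0], [0.015, 0, -0.088, 0, 0, 0], [0.055, 0, -0.088, 0, 0, 0]]
  ]
}}

```text
time_s: 40.1
position: [0.5447, 0.0711, 0.2194]
tcp_rot: [[-0.267, 0.964, -0.002], [0.964, 0.267, 0.003], [0.003, -0.001, -1.0]]
force: [0.7, 0.4, -0.3]
opening: 0.005
grasp_force: 0.0
```

>>> {"fn": "play_rows", "kwargs": {
  "motion": [
    [[0.035, 0, 0, 0, 0, 0], [0.07, 0, 0, 0, 0, 0], [0.092, 0, 0, 0, 0, 0], [0.092, 0, 0, 0, 0, 0], [0.092, 0, 0, 0, 0, 0], [0.092, 0, 0, 0, 0, 0]]
  ]
}}

```text
time_s: 40.6
position: [0.5192, 0.1596, 0.2188]
tcp_rot: [[-0.272, 0.962, -0.004], [0.962, 0.272, 0.002], [0.003, -0.003, -1.0]]
force: [0.6, 0.8, 0.1]
opening: 0.002
grasp_force: 0.0
```

```bash
python3 gap.py w18; python3 chk.py w19 | tail -3
```

```text
t 40.60 clamp x 0.0561 y -0.0003 z 0.2188 Fx 0.6 Fy -0.8 Fz 0.1 open 0.002
blk end 137 bright runs [(146, 159), (179, 234)]
block near 107.7 pad back 97.8 jaw back 66.8  gap(jaw front-pad) 19.0 squeeze 7.0
stop row [0]
188 [148, 150, 153]  ; 190 [147, 150, 155]  ; 192 [148, 150, 155] 
194 [148, 151, 155]  ; 
flat pred: stop, far, seam l r, near l r [[259.6, 69.3], [259.6, 70.2], [235.9, 105.0], [283.3, 105.0], [236.6, 137.7], [282.5, 137.7]]
```

>>> {"fn": "play_rows", "kwargs": {
  "motion": [
    [[-0.03, 0, 0, 0, 0, 0], [-0.06, 0, 0, 0, 0, 0], [-0.095, 0, 0, 0, 0, 0], [-0.13, 0, 0, 0, 0, 0], [-0.16, 0, 0, 0, 0, 0], [-0.185, 0, 0, 0, 0, 0], [-0.196, 0, 0, 0, 0, 0], [-0.196, 0, 0, 0, 0, 0]]
  ]
}}

```text
time_s: 41.37
position: [0.5734, -0.0326, 0.2183]
tcp_rot: [[-0.266, 0.964, -0.003], [0.964, 0.266, 0.002], [0.002, -0.002, -1.0]]
force: [-0.3, 0.6, -0.1]
opening: 0.006
grasp_force: 0.0
```

>>> {"fn": "play_rows", "kwargs": {
  "motion": [
    [[0, 0, 0, 0, 0, 0], [0, 0, 0, 0, 0, 0], [0, 0, 0.03, 0, 0, 0], [0, 0, 0.06, 0, 0, 0], [0, 0, 0.085, 0, 0, 0], [0, 0, 0.088, 0, 0, 0], [0, 0, 0.088, 0, 0, 0], [0, 0, 0.088, 0, 0, 0]]
  ]
}}

```text
time_s: 42.03
position: [0.5727, -0.028, 0.1313]
tcp_rot: [[-0.272, 0.962, -0.003], [0.962, 0.272, 0.002], [0.003, -0.002, -1.0]]
force: [0.8, 0.3, -0.1]
opening: 0.008
grasp_force: 0.0
```

```bash
python3 -c "
from h import *
meas()"
```

```text
t 42.03 clamp x -0.1390 y -0.0014 z 0.1313 Fx 0.0 Fy -0.8 Fz -0.1 open 0.008
```

>>> {"fn": "play_rows", "kwargs": {
  "motion": [
    [[0.012, -0.001, 0, 0, 0, 0], [0.02, -0.001, 0, 0, 0, 0], [0.026, -0.001, 0, 0, 0, 0], [0.031, -0.001, 0, 0, 0, 0], [0.035, -0.001, 0, 0, 0, 0], [0.038, -0.001, 0, 0, 0, 0], [0.038, -0.001, 0, 0, 0, 0], [0.038, -0.001, 0, 0, 0, 0]]
  ]
}}

```text
time_s: 42.7
position: [0.5621, 0.0057, 0.1317]
tcp_rot: [[-0.272, 0.962, -0.001], [0.962, 0.272, -0.002], [-0.001, -0.001, -1.0]]
force: [-0.0, -6.5, 4.0]
opening: 0.003
grasp_force: 3.4
```

```bash
python3 -c "
from h import *
meas()"
```

```text
t 42.70 clamp x -0.1036 y -0.0003 z 0.1317 Fx -6.2 Fy 1.8 Fz 4.0 open 0.003
```

>>> {"fn": "play_rows", "kwargs": {
  "motion": [
    [[0.001, 0, 0, 0, 0, 0], [0.002, 0, 0, 0, 0, 0], [0.002, 0, 0, 0, 0, 0], [0.002, 0, 0, 0, 0, 0], [0.002, 0, 0, 0, 0, 0], [0.002, 0, 0, 0, 0, 0]]
  ]
}}

```text
time_s: 43.2
position: [0.5618, 0.0068, 0.1317]
tcp_rot: [[-0.272, 0.962, -0.0], [0.962, 0.272, -0.002], [-0.002, -0.001, -1.0]]
force: [-0.4, -8.9, 4.1]
opening: 0.001
grasp_force: 4.3
```

```bash
python3 -c "
from padm import *
pads()"
```

```text
t 43.20 clamp x -0.1025 y -0.0003 z 0.1317 Fx -8.5 Fy 2.8 Fz 4.1 open 0.001
scene jaw [(-0.5081, 0.44)] scene pad [(0.0936, 0.69)] scene block [(0.1293, 0.92), (-0.2582, 0.83)] 
side jaw [(0.0634, 0.78)] side pad [] side block [(-0.2487, 0.91), (0.1319, 0.79)]
```

```bash
python3 -c "
from h import *
meas();print(bot.hand_in())"
```

```text
t 43.60 clamp x -0.1025 y -0.0003 z 0.1318 Fx -8.1 Fy 2.3 Fz 3.7 open 0.005
the job is handed in; nothing more can be done
None
```

Handed in at 43.6 s: the block lies flat and centred against the fixed jaw with its seam facing the jaws, the trigger held part-squeezed; pad squeeze read 7 mm on the ratchet and should be about 10 mm in the hold (estimated from the trigger angle), though my first placing tilted the block about 55° and five pumps went in before I lifted it out, levelled it and refitted it, nudging the pad back a few mm with the block's end.

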